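# Make up a test kit and a sample kit at the nurses' desk

## Robot

A 7-joint arm with a two-finger parallel gripper is mounted at the origin on the work surface. World frame = base frame: x ahead of the robot, y to its left, z up, the work surface at z = 0. Lengths are in m, angles in rad, forces in N, time in s.
With the tool pointing down it reaches from about 0.425 to 0.95 m from the base axis. Payload 16.7 kg.
Tool frame: the origin (TCP) lies midway between the tips of the shut fingers; the grasp point (between the pads) lies 19 mm behind it (r.grip_depth is the distance from the TCP to the grasp point, in m); z points along the fingers, x is the direction in which the jaws open and shut, and the axes are right-handed (so a half turn about z gives the same grasp; the last joint's range is limited). The gripper opens to 94 mm and grips with 3 to 60 N. Pads are 16 mm wide; open, the fingers measure 119 mm over their backs; the gripper's body (75 mm by 177 mm) begins 78 mm behind the grasp point.
Start: joints at [1.004, 0.426, 0.074, 1.606, -0.034, 1.111, -0.067], TCP at [0.274, -0.617, 0.205] pointing down, gripper open.
Joint ranges: [-2.85, 2.85], [-0.5, 2.14], [-1.23, 1.37], [0.21, 2.46], [-1.02, 4.16], [0.16, 2.05], [-2.73, 2.73]. Speed limits (rad/s): [1.89, 1.89, 2.39, 2.39, 3.01, 3.01, 3.01].

## Interface

Orientations are given as a unit quaternion [x, y, z, w].
In Python, from bench import r, optics gives the robot as it stands.
- The arm moves only by the tool step_arm, never from a script. Its argument "steps" is a list of rows, each a list of 3 entries, a list of its own where there are three numbers: the opening, from -1 (shut) to 1 (fully open), then the shift along the world's x, y, z in cm, then the turn, a rotation vector about the world's x, y, z in rad. In form: [[grip, [dx, dy, dz], [rx, ry, rz]], ...]. A call has 1 to 10 rows; each row shifts and turns the commanded pose from where the row before left it; what a row does not reach is not made up. A row lasts 1/8 s, in which the tool goes at most 62.5 mm and 10.7 degrees, less where a joint would pass 70% of its speed; a pose out of reach is approached as far as the arm can. A call is refused whole if a number of a shift passes 6.25 or a number of a turn 0.188, either way. A call with a gripper value outside its range is refused whole. The fingers move at their own pace and stop on an object; the grip force is fixed at half the most. Time passes only in rows, so rows that do not move let the fingers close. It gives the time, the measured TCP pose, the force and the opening at its end, in the units of the state.
- r.read_state(): the state, without advancing time (a new reading comes with each control period).
- optics.grab_frame(name): name is "scene" or "side" or "wrist"; returns the picture (420x560x3 uint8, red, green, blue); there is no depth.
- optics.camera_info(name): a dict with "camera_matrix" (3x3 intrinsics, pixels), "k1" (the pictures are not rectified: a ray, as slopes to the right and down, at radius r is drawn at 1 + k1 r^2 times it, then the intrinsics apply), "R" (3x3) and "t" (3): a world point X has camera coordinates R X + t; the wrist camera has in their place "hand_eye" (4x4, takes a point from camera to tool coordinates, whose origin is the TCP and whose axes are the tool frame's). Camera axes: x right, y down, z forward; pixel columns grow to the right and rows downward; lengths in m; the calibration is good to about 2 mm. A picture is of the moment at which its call begins: read the wrist's pose just before it. camera_info takes no time and is no camera call.
- r.close_job(): hands the job in, once; it reports no verdict.
The state is a dict: "t": time; "joints": joint angles; "dq": joint speeds; "effort": joint torques, N m; "eef_pos": TCP position; "tool_rot": TCP orientation; "contact_force": force on the tool from outside, world axes, zero at the start; "ft_torque": the same for the moment, N m; "grip_width": opening from 0.0 (shut) to 1.0 (fully open).
Only numpy, scipy, OpenCV 4.12 (cv2) and the standard library are available. Lean on these libraries where they do the work, as an engineer would, in place of code of your own. Each camera call takes 0.05 s, during which the arm holds its last target.

## Task

Make up the two kits by putting each thing on its outline in the blue trays. In the long test tray lay the wide test cassette flat first, then shingle the narrow one lengthwise over it (one end on the tray floor, the other lapping about 25 mm over the wide cassette's end), and stand the dropper bottle upright on the small round outline; in the squarer sample tray stand the lidded jar on the large round outline and lay the thermometer flat along the bar outline. Leave the stapler, label roll and mouse where they are.

Things in the scene. Friction and masses are not known exactly. Their poses are not given: they have to be found in the camera images.
- test_tray: Long blue tray fixed to the desk, 248 (x) x 104 (y) mm; floor 4 mm thick, walls 4 mm thick and 14 mm high. Origin: centre of underside, z up. Black outlines on its floor at y = 0: 80 x 44 mm rectangle at x = -70 mm (wide cassette); 54 x 26 mm rectangle from x = -30 to +24 mm (uncovered part of the narrow cassette, whose centre belongs at x = -16 mm); 32 mm disc at x = +80 mm (bottle).
- sample_tray: Squarer blue tray fixed to the desk, 158 (x) x 178 (y) mm; floor 4 mm thick, walls 4 mm thick and 14 mm high. Origin: centre of underside, z up. Black outlines on its floor: 58 mm disc centred at x = 0, y = -42 mm (sample jar); 110 x 18 mm bar, long along x, centred at x = 0, y = +44 mm (thermometer, either way round).
- wide_cassette: Flat white plastic test cassette with two test strips side by side, 80 x 44 x 6 mm (long along its x), 30 g, lying face up. Origin: centre of its underside. Either way round is right.
- narrow_cassette: Flat white plastic test cassette with one test strip, 80 (x) x 26 (y) x 6 mm, 20 g, lying face up. Origin: centre of its underside. Either way round is right. Lapped over the wide cassette it leans about 0.11 rad; let go level just above the wide cassette, it drops into that lean by itself.
- thermometer: White digital stick thermometer lying flat, 110 mm long along its x, 30 g. Body 18 mm wide, 12 mm high from x = -55 to +15 mm, grey display and blue button on top; nose 10 mm wide, 8 mm high on to x = +52 mm, steel tip to +55 mm. Origin: under the middle of its length, on its underside; centre of mass near x = -10 mm.
- dropper_bottle: Small upright white bottle with grey nozzle: body 30 mm diameter to 42 mm height, grey cap 18 mm diameter above, nozzle tip at 68 mm; 40 g. Origin: centre of its underside, z up its axis.
- sample_jar: Upright white lidded sample jar: 58 mm diameter all the way up, white body to 51 mm height, flush grey lid from 51 to 65 mm; 90 g. Origin: centre of its underside, z up its axis.
- label_roll: Bystander: roll of paper labels lying flat, 76 mm diameter, 30 mm high. Origin: centre of its underside. Leave alone.
- stapler: Bystander: black and steel stapler, 130 mm long along its x, 36 mm wide, 50 mm high. Origin: centre of its underside. Leave alone.
- mouse: Bystander: black computer mouse, 105 mm along its x, 60 mm wide, 33 mm high. Origin: centre of its underside. Leave alone.
Things that resemble listed ones, but are neither listed nor needed, are in the scene too. Leave any orange or red look-alike of the wide_cassette alone.

How it is judged:
On the way, in this order (a step that is already met when the one before it is completed fails the run):
1. the wide cassette lies flat on its outline, released (x of wide_cassette in the frame of test_tray between -0.082 and -0.058 m and y of wide_cassette in the frame of test_tray between -0.012 and 0.012 m and z of wide_cassette in the frame of test_tray between 0 and 0.008 m and angle between wide_cassette's own z axis and vertical below 0.08 rad and angle between the x axis of wide_cassette and the x axis of test_tray, either way round below 0.25 rad and contact force between the fingers and wide_cassette below 0.1 N and linear speed of wide_cassette below 0.02 m/s), for 0.2 s.
2. the narrow cassette is lapped over the wide one, released (x of narrow_cassette in the frame of test_tray between -0.03 and -0.002 m and y of narrow_cassette in the frame of test_tray between -0.014 and 0.014 m and angle between the x axis of narrow_cassette and the x axis of test_tray, either way round below 0.25 rad and angle between narrow_cassette's own z axis and vertical between 0.06 and 0.19 rad and horizontal distance between narrow_cassette and wide_cassette between 0.04 and 0.07 m and z of narrow_cassette in the frame of test_tray between 0.0025 and 0.0125 m and contact force between the fingers and narrow_cassette below 0.1 N and linear speed of narrow_cassette below 0.02 m/s), for 0.2 s.
At the end, for the whole second after the job is handed in: All released, at rest, centred on its outline within 12 mm along each tray axis (narrow cassette 14), long parts within 0.25 rad of tray x. Wide cassette and thermometer flat, bottle and jar upright on the floor; narrow cassette leaning 0.06-0.19 rad on the wide one, centres 40-70 mm apart (all of step 1 and all of step 2 and x of dropper_bottle in the frame of test_tray between 0.068 and 0.092 m and y of dropper_bottle in the frame of test_tray between -0.012 and 0.012 m and z of dropper_bottle in the frame of test_tray between 0 and 0.008 m and angle between each of dropper_bottle, sample_jar, thermometer's own z axis and vertical below 0.08 rad and contact force between the fingers and dropper_bottle below 0.1 N and linear speed of each of dropper_bottle, sample_jar, thermometer below 0.02 m/s and x of sample_jar in the frame of sample_tray between -0.012 and 0.012 m and y of sample_jar in the frame of sample_tray between -0.054 and -0.03 m and z of sample_jar in the frame of sample_tray between 0 and 0.008 m and contact force between the fingers and sample_jar below 0.1 N and x of thermometer in the frame of sample_tray between -0.012 and 0.012 m and y of thermometer in the frame of sample_tray between 0.032 and 0.056 m and z of thermometer in the frame of sample_tray between 0 and 0.008 m and angle between the x axis of thermometer and the x axis of sample_tray, either way round below 0.25 rad and contact force between the fingers and thermometer below 0.1 N); the robot touches nothing.
It fails at once if the label roll is moved by more than 30 mm (distance of label_roll from where it was at the start of the episode above 0.03 m).
It fails at once if the stapler is moved by more than 30 mm (distance of stapler from where it was at the start of the episode above 0.03 m).
It fails at once if the mouse is moved by more than 30 mm (distance of mouse from where it was at the start of the episode above 0.03 m).
It also fails if it takes over 144 s, if anything falls off the work surface, if the arm or the gripper's body presses on something with over 40 N, if the wrist force passes 120 N, or if a joint passes its speed limit or range.

## Working session

There is one attempt and no reset: what is moved stays moved. The work goes in short steps, Python scripts to look and compute and a tool call to move; the robot and the scene stay as the last step left them, time stands still between calls to the robot, and variables do not carry over. Pictures are saved under pics/ and viewed, and the job is handed in when it is done.

Besides the shell and the picture viewer there is one more tool, called after "Request:" in YAML: its name, and indented under it one key for each argument. step_arm: Moves the arm, as the interface text tells. Its arguments: {"type":"object","properties":{"steps":{"type":"array","items":{"type":"array"}}},"required":["steps"]}

```bash
mkdir -p pics; ls; python3 - <<'E'
from bench import r, optics
import cv2
for n in ["scene","side","wrist"]:
    im=optics.grab_frame(n); cv2.imwrite(f"pics/{n}0.png",im[:,:,::-1])
    c=optics.camera_info(n); print(n,{k:(v.tolist() if hasattr(v,'tolist') else v) for k,v in c.items()})
s=r.read_state(); print(s, r.grip_depth)
E
```

```text
pics
scene {'camera_matrix': [[493.3630608508439, 0.0, 277.80551394809106], [0.0, 493.3630608508439, 207.63934153382678], [0.0, 0.0, 1.0]], 'k1': 0.02155393854267627, 'R': [[-0.027624827867971994, 0.9996131534878646, 0.0032268032650632672], [0.8010425449148182, 0.024067999501684072, -0.5981233757648822], [-0.5979696565225165, -0.013938248599929466, -0.8013975387436064]], 't': [-0.01872262506659605, -0.4483487349974098, 1.6578305169660232]}
side {'camera_matrix': [[495.72687393783724, 0.0, 274.80655080107533], [0.0, 495.72687393783724, 203.1632507563629], [0.0, 0.0, 1.0]], 'k1': 0.025476868186273607, 'R': [[-0.9935666427830698, -0.11161468326536031, 0.01916999813127689], [-0.08668828526759785, 0.6406436554034861, -0.7629291238304007], [0.07287295483334981, -0.7596827425121836, -0.6461978514224758]], 't': [0.583632036163805, 0.046652839526881165, 1.3413941838910475]}
wrist {'camera_matrix': [[310.8717502653584, 0.0, 280.809324422401], [0.0, 310.8717502653584, 210.82071011247183], [0.0, 0.0, 1.0]], 'k1': -0.06967445504853806, 'hand_eye': [[0.9999999449600944, 0.0003229845324344908, 7.58
[... 274 characters left out ...]
[ 1.00347944,  0.42658862,  0.07385464,  1.60642976, -0.03410606,
        1.11079401, -0.06703272]), 'dq': array([ 5.92940584e-05, -2.75199137e-03, -9.96111895e-05, -2.17924401e-03,
        7.23869314e-04,  8.70113337e-04,  1.75529056e-03]), 'effort': array([ 5.19652327e-03, -9.36278486e+01,  3.67007621e+00, -4.54416418e+01,
       -4.87422023e-02,  1.80692336e-02,  2.15608457e-04]), 'eef_pos': array([ 0.27374281, -0.61664556,  0.20494959]), 'tool_rot': array([ 8.38390633e-01, -5.45069644e-01, -4.17076266e-04, -2.38389319e-04]), 'contact_force': array([-0.24844245,  0.82560566,  0.32239   ]), 'ft_torque': array([-0.03805533, -0.05782836,  0.01277302]), 'grip_width': 1.002905127027829} 0.0188
```

View pics/scene0.png

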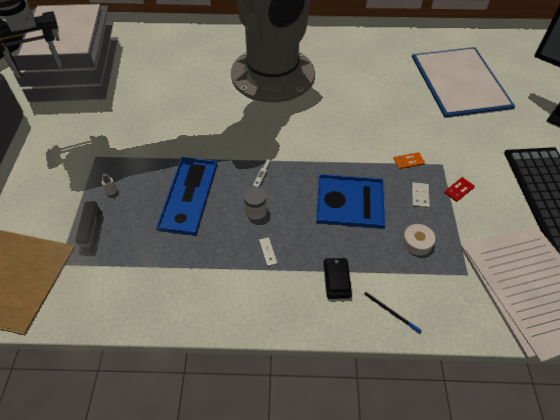

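View pics/side0.png

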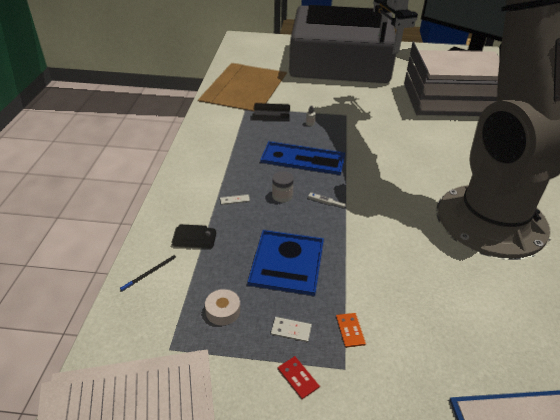

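View pics/wrist0.png

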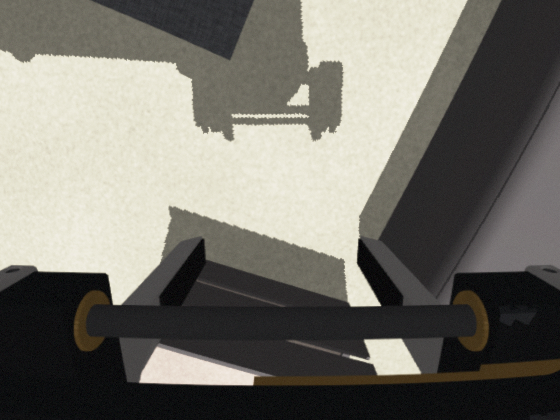

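The scene picture shows the bottle (109,186), test tray (188,195), thermometer (261,173), jar (256,204), narrow cassette (268,251), sample tray (351,201) and white wide cassette (420,194). The orange (409,160) and red (459,189) ones are look-alikes. I'll enlarge the crops next.

```bash
cat > h.py <<'E'
from bench import r, optics
import cv2, numpy as np
from scipy.spatial.transform import Rotation as Rt
def pose(n,s=None):
    c=optics.camera_info(n)
    if n!="wrist": return c,np.array(c["R"]),np.array(c["t"])
    s=s or r.read_state(); H=np.array(c["hand_eye"]); T=np.eye(4); T[:3,:3]=Rt.from_quat(s["tool_rot"]).as_matrix(); T[:3,3]=s["eef_pos"]
    M=np.linalg.inv(T@H); return c,M[:3,:3],M[:3,3]
def ray(n,u,v,s=None):
    c,R,t=pose(n,s); K=np.array(c["camera_matrix"]); d=np.array([c["k1"],0,0,0,0.])
    p=cv2.undistortPointsIter(np.array([[[u,v]]],float),K,d,None,None,(3,50,1e-10))[0,0]
    return -R.T@t, R.T@np.array([p[0],p[1],1])
def pix2w(n,u,v,z,s=None):
    o,d=ray(n,u,v,s); return o+d*(z-o[2])/d[2]
def w2pix(n,X,s=None):
    c,R,t=pose(n,s); return cv2.projectPoints(np.array(X,float).reshape(-1,1,3),cv2.Rodrigues(R)[0],t,np.array(c["camera_matrix"]),np.array([c["k1"],0,0,0,0.]))[0][:,0]
def crop(im,x0,y0,x1,y1,f,name):
    cv2.imwrite("pics/"+name,cv2.resize(im[y0:y1,x0:x1,::-1] if im.ndim==3 else im,None,fx=f,fy=f,interpolation=cv2.INTER_CUBIC))
E
python3 - <<'E'
from h import *
im=cv2.imread("pics/scene0.png")[:,:,::-1]
crop(im,70,140,270,280,4,"s_a.png"); crop(im,240,140,440,280,4,"s_b.png")
crop(im,330,140,480,260,5,"s_c.png")
E
```

```text
(no output)
```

View pics/s_a.png

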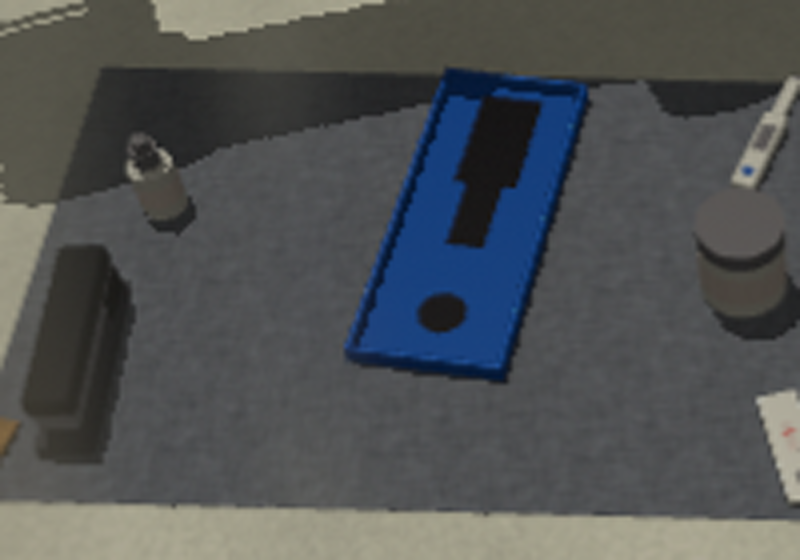

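View pics/s_b.png

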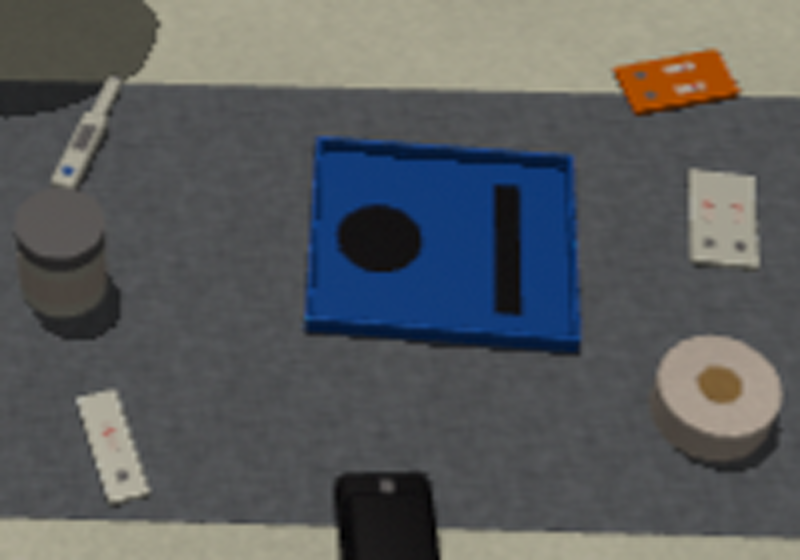

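View pics/s_c.png

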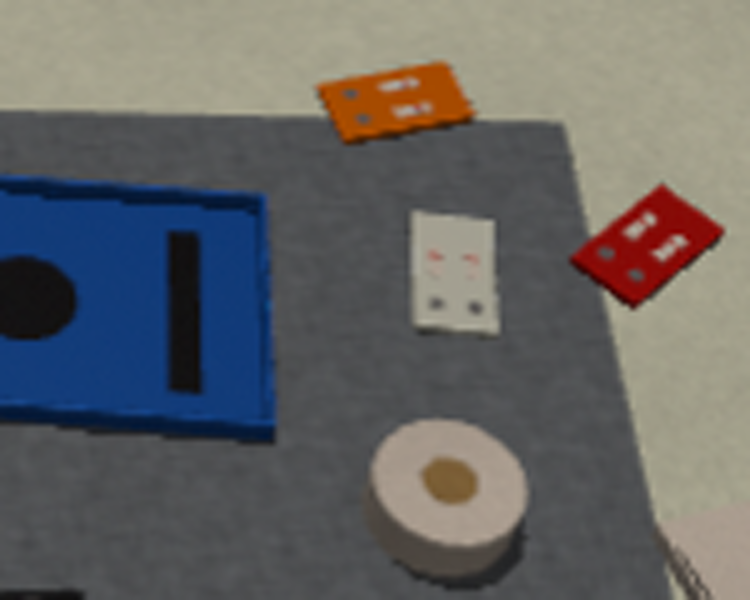

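```bash
cat > m.py <<'E'
from h import *
def g(lbl,pts,x0,y0,f,z,n="scene"):
    W=np.array([pix2w(n,x0+(a+.5)/f-.5,y0+(b+.5)/f-.5,z) for a,b in pts])
    print(lbl,W[:,:2].round(4).tolist(),"mean",W.mean(0).round(4)[:2],"len",[round(float(np.linalg.norm(W[i]-W[i-1])),4) for i in range(len(W))])
    return W
g("wide outl",[(487,96),(541,101),(516,187),(455,183)],70,140,4,.004)
g("narrow end",[(447,243),(484,247)],70,140,4,.004)
g("tt disc",[(442,313)],70,140,4,.004)
g("tt rim",[(445,72),(587,87),(506,373),(347,350)],70,140,4,.014)
g("st disc",[(379,238)],240,140,4,.004)
g("bar",[(494,185),(518,185),(522,313),(496,315)],240,140,4,.004)
g("st rim",[(317,139),(571,157),(578,342),(306,323)],240,140,4,.014)
g("wide",[(412,211),(495,217),(499,333),(412,327)],330,140,5,.006)
g("narrow",[(76,398),(114,389),(150,492),(114,503)],240,140,4,.006)
g("thermo tip/tail",[(115,78),(63,184)],240,140,4,.010)
g("jar top",[(60,226)],240,140,4,.065)
g("bottle tip",[(140,137)],70,140,4,.068)
g("bottle bodytop",[(150,165)],70,140,4,.042)
g("mouse/roll/stapler",[(720,385)],240,140,4,.03)
E
python3 m.py
```

```text
wide outl [[0.4122, -0.217], [0.4157, -0.178], [0.4951, -0.186], [0.4928, -0.2284]] mean [ 0.454  -0.2024] len [0.0815, 0.0392, 0.0798, 0.0425]
narrow end [[0.545, -0.2264], [0.5477, -0.2011]] mean [ 0.5464 -0.2138] len [0.0255, 0.0255]
tt disc [[0.6029, -0.2213]] mean [ 0.6029 -0.2213] len [0.0]
tt rim [[0.3992, -0.2474], [0.4103, -0.1447], [0.6555, -0.1713], [0.6408, -0.2752]] mean [ 0.5265 -0.2096] len [0.2433, 0.1033, 0.2466, 0.105]
st disc [[0.5283, 0.1865]] mean [0.5283 0.1865] len [0.0]
bar [[0.4796, 0.2678], [0.4791, 0.2844], [0.588, 0.278], [0.5901, 0.2608]] mean [0.5342 0.2727] len [0.1107, 0.0166, 0.1091, 0.0173]
st rim [[0.45, 0.1456], [0.4612, 0.3208], [0.6171, 0.31], [0.6074, 0.135]] mean [0.5339 0.2279] len [0.1577, 0.1756, 0.1563, 0.1752]
wide [[0.4626, 0.4039], [0.4656, 0.4491], [0.5462, 0.4388], [0.5436, 0.393]] mean [0.5045 0.4212] len [0.0817, 0.0453, 0.0813, 0.0459]
narrow [[0.6646, -0.0118], [0.657, 0.0121], [0.732, 0.0373], [0.7404, 0.0154]] mean [0.6985 0.0133] len [0.0806, 0.0251, 0.0791, 0.0234]
thermo tip/tail [[0.3935, 0.0025], [0.4925, -0.0293]] mean [ 0.443  -0.0134] len [0.1041, 0.1041]
jar top [[0.5722, -0.0251]] mean [ 0.5722 -0.0251] len [0.0]
bottle tip [[0.5122, -0.4236]] mean [ 0.5122 -0.4236] len [0.0]
bottle bodytop [[0.5145, -0.4237]] mean [ 0.5145 -0.4237] len [0.0]
mouse/roll/stapler [[0.6584, 0.3912]] mean [0.6584 0.3912] len [0.0]
```

Request:
step_arm:
  steps:
    - [1,[4.4,3.6,0.5],[0,0,-0.11]]
    - [1,[4.4,3.6,0],[0,0,-0.11]]
    - [1,[4.4,3.6,0],[0,0,-0.11]]
    - [1,[4.4,3.6,0],[0,0,-0.11]]
    - [1,[4.4,3.6,0],[0,0,-0.11]]
    - [1,[3.8,3.6,0],[0,0,0]]
    - [1,[1,5.8,0],[0,0,0]]
    - [1,[1,5.8,0],[0,0,0]]
    - [1,[1,5.8,0],[0,0,0]]
    - [1,[1,5.8,0],[0,0,0]]

```text
t: 1.4
eef_pos: [0.5718, -0.167, 0.2104]
tool_rot: [-0.659, 0.752, 0.0, 0.0]
contact_force: [1.6, 0.1, 0.3]
grip_width: 1.003
```

Request:
step_arm:
  steps:
    - [1,[1,5.8,0],[0,0,0]]
    - [1,[0,5.8,0],[0,0,0]]
    - [1,[0,5.8,0],[0,0,0]]
    - [1,[0,5.8,0],[0,0,0]]
    - [1,[0,5.8,0],[0,0,0]]
    - [1,[0,5.8,0],[0,0,0]]
    - [1,[-1,5.8,0],[0,0,0]]
    - [1,[-2,5.8,0],[0,0,0]]
    - [1,[-2,5.8,0],[0,0,0]]
    - [1,[-2,5.8,0],[0,0,0]]

```text
t: 2.65
eef_pos: [0.511, 0.4127, 0.2104]
tool_rot: [-0.659, 0.752, -0.0, -0.0]
contact_force: [1.6, 0.6, 1.1]
grip_width: 1.002
```

```bash
python3 - <<'E'
from h import *
s=r.read_state(); im=optics.grab_frame("wrist"); np.save("w1.npy",im)
import pickle; pickle.dump(s,open("w1.pkl","wb"))
crop(im,0,0,560,420,1.4,"w1.png")
R=Rt.from_quat(s["tool_rot"]).as_matrix(); print(np.arctan2(R[1,0],R[0,0]),s["eef_pos"],s["joints"].round(2))
E
```

```text
-1.7032903962377326 [0.51100948 0.41269305 0.21035885] [-0.59  0.41 -0.25  1.63  0.11  1.12 -2.57]
```

View pics/w1.png

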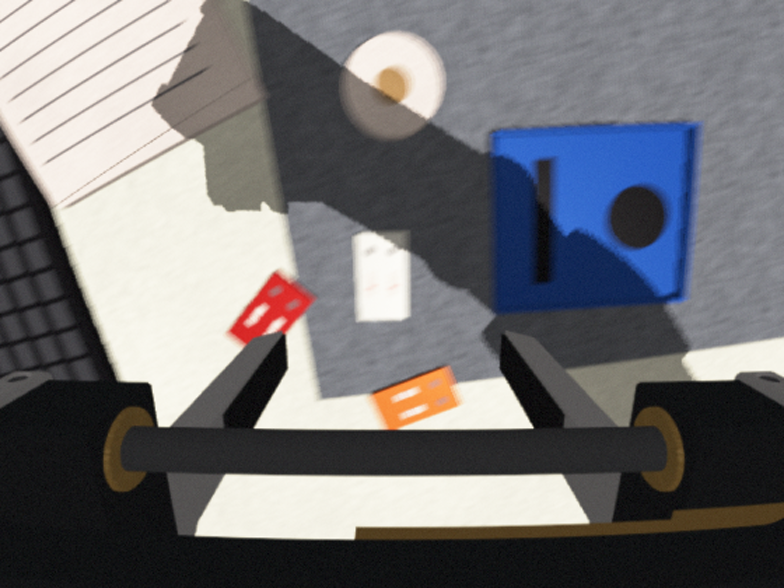

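```bash
python3 - <<'E'
from h import *
W=np.array([pix2w("wrist",a/1.4,b/1.4,.006) for a,b in [(355,234),(410,231),(411,320),(357,322)]])
print(W[:,:2].round(4),W.mean(0))
d=W[1]+W[0]-W[2]-W[3]; print(np.arctan2(d[1],d[0]))
print((np.array([pix2w("wrist",a/1.4,b/1.4,.004) for a,b in [(638,217)]])))
E
```

```text
[[0.5397 0.4527]
 [0.5363 0.4044]
 [0.4549 0.4128]
 [0.4591 0.4626]] [0.49750039 0.43314186 0.006     ]
-0.11263110070340626
[[0.52466098 0.19985444 0.004     ]]
```

```bash
python3 - <<'E'
from h import *
s=r.read_state(); print(s['eef_pos'],abs(s['dq']).max(),s['joints'][6]); im=optics.grab_frame("wrist")
crop(im,0,0,560,420,1.4,"w2.png")
E
```

```text
[0.50580326 0.42151375 0.21021193] 0.13523973176934181 -2.577915547292561
```

View pics/w2.png

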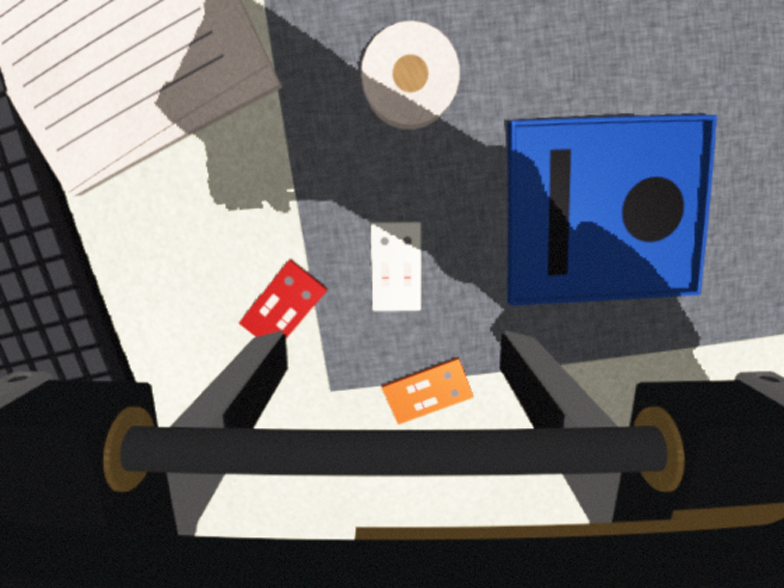

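```bash
python3 - <<'E'
from h import *
s=r.read_state();print(s['eef_pos'])
W=np.array([pix2w("wrist",a/1.4,b/1.4,.006) for a,b in [(373,223.5),(420,222.5),(420.5,310),(373,310.5)]])
print(W[:,:2].round(4),W.mean(0))
d=W[1]+W[0]-W[2]-W[3]; print(np.arctan2(d[1],d[0]))
print((np.array([pix2w("wrist",a/1.4,b/1.4,.004) for a,b in [(653,209),(572,150),(551,149),(547,274),(568,275)]])))
E
```

```text
[0.50718647 0.41832316 0.21000891]
[[0.5482 0.4324]
 [0.544  0.3915]
 [0.4649 0.3996]
 [0.4697 0.443 ]] [0.50671141 0.41659814 0.006     ]
-0.11846527775924266
[[0.53183362 0.18242424 0.004     ]
 [0.59016802 0.25467291 0.004     ]
 [0.59292121 0.27290385 0.004     ]
 [0.4839614  0.2813882  0.004     ]
 [0.48068848 0.26202866 0.004     ]]
```

Request:
step_arm:
  steps:
    - [1,[0,0,-4],[0,0,0]]
    - [1,[0,0,-4],[0,0,0]]
    - [1,[0,0,-4],[0,0,0]]
    - [1,[0,0,0],[0,0,0]]
    - [1,[0,0,0],[0,0,0]]

```text
t: 3.38
eef_pos: [0.5124, 0.4116, 0.0919]
tool_rot: [-0.659, 0.752, 0.0, 0.001]
contact_force: [-0.2, 1.6, 0.7]
grip_width: 0.998
```

```bash
cat > look.py <<'E'
import sys
from h import *
n,f=sys.argv[1],sys.argv[2]
s=r.read_state(); R=Rt.from_quat(s["tool_rot"]).as_matrix()
print(s['t'],s['eef_pos'].round(4),"yaw",np.arctan2(R[1,0],R[0,0]).round(3),"dq",abs(s['dq']).max().round(3),"grip",s['grip_width'],s['contact_force'].round(1),s['joints'].round(2))
im=optics.grab_frame(n)
if len(sys.argv)>3:
    a=list(map(int,sys.argv[3:7])); crop(im,*a,float(sys.argv[7]),f)
else: crop(im,0,0,560,420,1.4,f)
E
python3 look.py wrist w3.png
```

```text
3.375 [0.5124 0.4116 0.0919] yaw -1.703 dq 0.018 grip 0.9984927306726421 [-0.2  1.6  0.7] [-0.6   0.52 -0.24  1.73  0.15  0.91 -2.6 ]
```

View pics/w3.png

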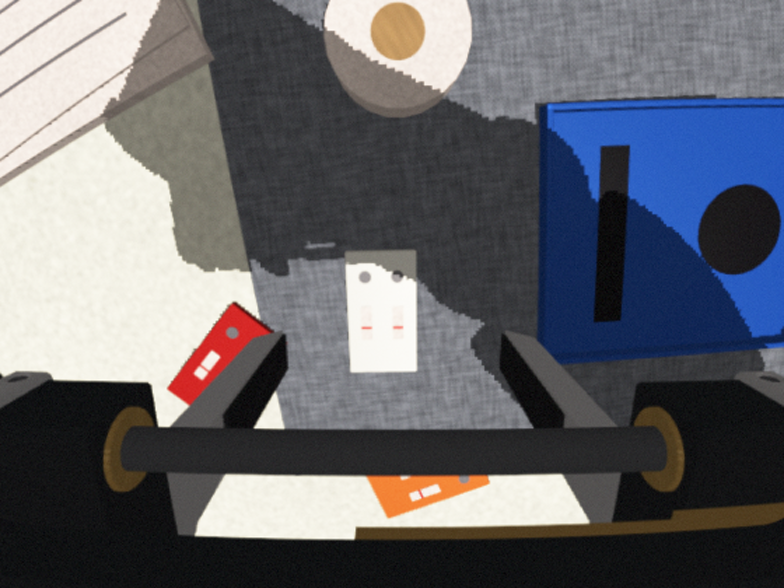

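```bash
cat > wq.py <<'E'
from h import *
import sys,json
pts=json.loads(sys.argv[1]); z=float(sys.argv[2]); f=1.4
W=np.array([pix2w("wrist",(a+.5)/f-.5,(b+.5)/f-.5,z) for a,b in pts]); s=r.read_state()
print(W[:,:2].round(4).tolist(),"mean",W.mean(0).round(4))
if len(pts)==4:
    d=W[1]+W[0]-W[2]-W[3]; print("yaw",np.arctan2(d[1],d[0]).round(3), [np.linalg.norm(W[i]-W[i-1]).round(4) for i in range(4)])
print("delta cm",((W.mean(0)-s['eef_pos'])*100).round(2),s['eef_pos'])
E
python3 wq.py "[[345,251],[416,250],[417,372],[350,372]]" .006; python3 wq.py "[[740,229]]" .004
```

```text
[[0.5489, 0.4381], [0.5438, 0.3946], [0.4633, 0.4036], [0.4691, 0.4476]] mean [0.5063 0.421  0.006 ]
yaw -0.115 [np.float64(0.0804), np.float64(0.0437), np.float64(0.081), np.float64(0.0443)]
delta cm [-0.63  0.92 -8.63] [0.51260511 0.41180559 0.09233279]
[[0.531, 0.1856]] mean [0.531  0.1856 0.004 ]
delta cm [  1.84 -22.62  -8.83] [0.51260511 0.41180559 0.09233279]
```

Request:
step_arm:
  steps:
    - [1,[-0.65,0.9,-2],[0,0,0]]
    - [1,[0,0,-3],[0,0,0]]
    - [1,[0,0,-2.5],[0,0,0]]
    - [1,[0,0,0],[0,0,0]]
    - [1,[0,0,0],[0,0,0]]

```text
t: 4.05
eef_pos: [0.5055, 0.4208, 0.0164]
tool_rot: [-0.659, 0.752, 0.0, 0.001]
contact_force: [-0.4, 0.1, 0.9]
grip_width: 1.0
```

Request:
step_arm:
  steps:
    - [1,[0,0,-1.4],[0,0,0]]
    - [1,[0,0,0],[0,0,0]]
    - [-1,[0,0,0],[0,0,0]]
    - [-1,[0,0,0],[0,0,0]]
    - [-1,[0,0,0],[0,0,0]]
    - [-1,[0,0,0],[0,0,0]]
    - [-1,[0,0,0],[0,0,0]]
    - [-1,[0,0,0],[0,0,0]]

```text
t: 5.05
eef_pos: [0.5053, 0.4201, 0.0015]
tool_rot: [-0.659, 0.752, 0.0, 0.0]
contact_force: [0.2, -0.1, 0.3]
grip_width: 0.463
```

Request:
step_arm:
  steps:
    - [-1,[0,0,2],[0,0,0]]
    - [-1,[0,0,4],[0,0,0]]
    - [-1,[0,0,5],[0,0,0]]
    - [-1,[0,-3,4],[0,0,0]]
    - [-1,[0,-5.5,1],[0,0,0]]
    - [-1,[0,-6,0],[0,0,0]]
    - [-1,[0,-6,0],[0,0,0]]
    - [-1,[0,-6,0],[0,0,0]]
    - [-1,[0,-6,0],[0,0,0]]
    - [-1,[0,-6,0],[0,0,0]]

```text
t: 6.3
eef_pos: [0.5053, 0.0333, 0.163]
tool_rot: [-0.659, 0.752, -0.0, 0.001]
contact_force: [0.1, -0.2, 0.7]
grip_width: 0.459
```

Request:
step_arm:
  steps:
    - [-1,[0,-6,0],[0,0,0]]
    - [-1,[0,-6,0],[0,0,0]]
    - [-1,[-1,-5,0],[0,0,0]]
    - [-1,[-1,-4,0],[0,0,0]]
    - [-1,[-2,-2,0],[0,0,0]]
    - [-1,[-1,-0.8,0],[0,0,0.015]]
    - [-1,[0,0,-3],[0,0,0]]
    - [-1,[0,0,0],[0,0,0]]
    - [-1,[0,0,0],[0,0,0]]
    - [-1,[0,0,0],[0,0,0]]

```text
t: 7.55
eef_pos: [0.4561, -0.2027, 0.1325]
tool_rot: [-0.665, 0.747, -0.001, 0.0]
contact_force: [-0.6, -0.6, -0.4]
grip_width: 0.461
```

```bash
python3 look.py wrist w4.png
```

```text
7.55 [ 0.4561 -0.2027  0.1325] yaw -1.687 dq 0.005 grip 0.46054696388265126 [-0.6 -0.6 -0.4] [ 0.26  0.23  0.03  2.07 -0.01  0.85 -1.39]
```

View pics/w4.png

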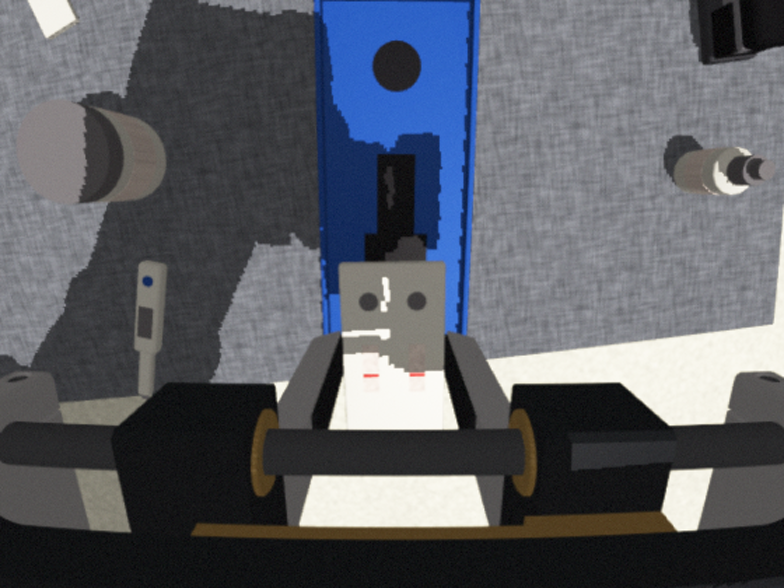

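```bash
for p in "[[397,66]]" "[[377.5,155],[414,154]]" "[[365,234.5],[426,233.5]]"; do python3 wq.py "$p" .004;done; echo jar; python3 wq.py "[[66,151]]" .065; echo therm tail tip;python3 wq.py "[[152,262]]" .011;python3 wq.py "[[146,395]]" .006; echo bottle tip; python3 wq.py "[[764,169]]" .068; python3 wq.py "[[730,172]]" .042
```

```text
[[0.6041, -0.2217]] mean [ 0.6041 -0.2217  0.004 ]
delta cm [ 14.81  -1.89 -12.83] [ 0.45598189 -0.20279421  0.13234209]
[[0.5491, -0.202], [0.5469, -0.2267]] mean [ 0.548  -0.2143  0.004 ]
delta cm [  9.2   -1.15 -12.83] [ 0.45598189 -0.20279421  0.13234209]
[[0.4964, -0.1865], [0.4921, -0.2294]] mean [ 0.4943 -0.2079  0.004 ]
delta cm [  3.83  -0.51 -12.83] [ 0.45598189 -0.20279421  0.13234209]
jar
[[0.5708, -0.0279]] mean [ 0.5708 -0.0279  0.065 ]
delta cm [11.48 17.49 -6.73] [ 0.45598189 -0.20279421  0.13234209]
therm tail tip
[[0.4963, -0.0326]] mean [ 0.4963 -0.0326  0.011 ]
delta cm [  4.04  17.02 -12.13] [ 0.45598189 -0.20279421  0.13234209]
[[0.3925, 0.0028]] mean [0.3925 0.0028 0.006 ]
delta cm [ -6.35  20.56 -12.63] [ 0.45598189 -0.20279421  0.13234209]
bottle tip
[[0.5154, -0.4232]] mean [ 0.5154 -0.4232  0.068 ]
delta cm [  5.95 -22.04  -6.43] [ 0.45598189 -0.20279421  0.13234209]
[[0.5143, -0.422]] mean [ 0.5143 -0.422   0.042 ]
delta cm [  5.83 -21.92  -9.03] [ 0.45598189 -0.20279421  0.13234209]
```

```bash
python3 wq.py "[[340,263],[445,262.5]]" .137
```

```text
[[0.499, -0.185], [0.4942, -0.2276]] mean [ 0.4966 -0.2063  0.137 ]
delta cm [ 4.06 -0.35  0.47] [ 0.45598189 -0.20279421  0.13234209]
```

Request:
step_arm:
  steps:
    - [-1,[-0.15,-0.05,-3],[0,0,0]]
    - [-1,[0,0,-4],[0,0,0]]
    - [-1,[0,0,-3],[0,0,0]]
    - [-1,[0,0,-1.5],[0,0,0]]
    - [-1,[0,0,0],[0,0,0]]
    - [-1,[0,0,0],[0,0,0]]

```text
t: 8.35
eef_pos: [0.4546, -0.2037, 0.0175]
tool_rot: [-0.664, 0.747, -0.001, 0.0]
contact_force: [1.2, 0.2, -0.6]
grip_width: 0.46
```

Request:
step_arm:
  steps:
    - [-1,[0,0,-0.7],[0,0,0]]
    - [-1,[0,0,-0.4],[0,0,0]]
    - [-1,[0,0,0],[0,0,0]]
    - [0.2,[0,0,0],[0,0,0]]
    - [0.2,[0,0,0],[0,0,0]]
    - [0.2,[0,0,0],[0,0,0]]
    - [0.2,[0,0,0],[0,0,0]]

```text
t: 9.22
eef_pos: [0.4539, -0.2034, 0.0055]
tool_rot: [-0.664, 0.747, -0.0, 0.0]
contact_force: [0.2, 0.4, -0.1]
grip_width: 0.599
```

Now I'll lift and view it.

Request:
step_arm:
  steps:
    - [0.2,[0,0,2],[0,0,0]]
    - [0.2,[0,0,4],[0,0,0]]
    - [0.2,[0,0,5],[0,0,0]]
    - [0.2,[0,0,3],[0,0,0]]
    - [0.2,[0,0,0],[0,0,0]]
    - [1,[0,0,0],[0,0,0]]

```text
t: 9.98
eef_pos: [0.4535, -0.2033, 0.1449]
tool_rot: [-0.664, 0.747, 0.0, -0.0]
contact_force: [0.2, 0.3, -0.6]
grip_width: 0.673
```

```bash
python3 look.py wrist w5.png
```

```text
9.975 [ 0.4535 -0.2033  0.1449] yaw -1.688 dq 0.016 grip 0.6729641433881643 [ 0.2  0.3 -0.6] [ 0.26  0.21  0.04  2.06 -0.01  0.87 -1.39]
```

View pics/w5.png

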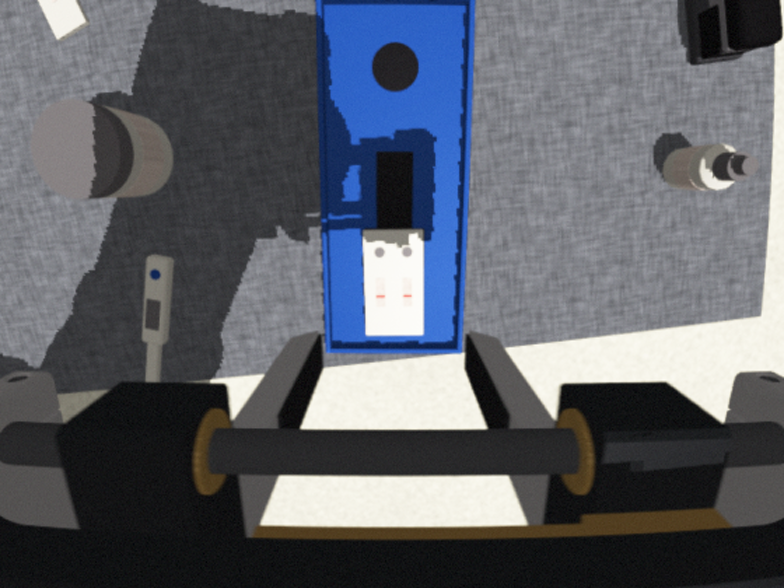

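Request:
step_arm:
  steps:
    - [1,[4.1,3.6,0],[0,0,0.09]]
    - [1,[4.1,3.6,0],[0,0,0.09]]
    - [1,[4.1,3.6,0],[0,0,0.09]]
    - [1,[4.1,3.6,0],[0,0,0.09]]
    - [1,[4.1,3.6,0],[0,0,0.09]]
    - [1,[3.5,3.5,0],[0,0,0]]
    - [1,[0,0,-2.5],[0,0,0]]
    - [1,[0,0,-2.5],[0,0,0]]
    - [1,[0,0,0],[0,0,0]]
    - [1,[0,0,0],[0,0,0]]

```text
t: 11.28
eef_pos: [0.6939, 0.0115, 0.0956]
tool_rot: [0.814, -0.58, -0.0, 0.0]
contact_force: [-0.0, 0.6, 1.2]
grip_width: 1.004
```

```bash
python3 look.py wrist w6.png
```

```text
11.275 [0.6939 0.0115 0.0956] yaw -1.238 dq 0.017 grip 1.0036124070717893 [-0.   0.6  1.2] [-0.03  0.56 -0.12  1.64  0.08  0.94 -1.41]
```

View pics/w6.png

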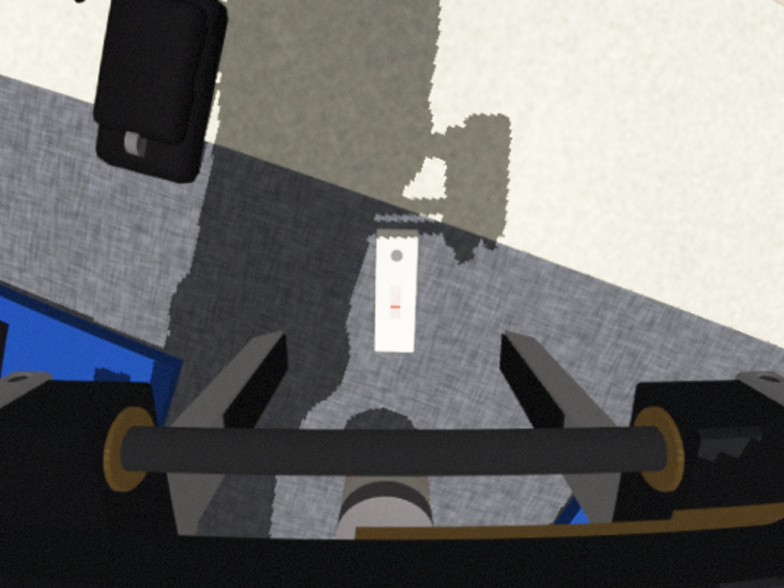

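```bash
python3 wq.py "[[376,230.5],[418,230.5],[413.5,352],[375,351.5]]" .006
```

```text
[[0.7332, 0.0368], [0.7416, 0.0122], [0.6654, -0.0121], [0.6575, 0.0121]] mean [0.6994 0.0122 0.006 ]
yaw 0.312 [np.float64(0.0796), np.float64(0.026), np.float64(0.08), np.float64(0.0255)]
delta cm [ 0.52  0.07 -9.02] [0.69426141 0.01150626 0.09621272]
```

Request:
step_arm:
  steps:
    - [1,[0.55,0.07,-2],[0,0,-0.02]]
    - [1,[0,0,-3],[0,0,0]]
    - [1,[0,0,-3],[0,0,0]]
    - [1,[0,0,0],[0,0,0]]
    - [1,[0,0,0],[0,0,0]]

```text
t: 11.95
eef_pos: [0.7, 0.0123, 0.0163]
tool_rot: [0.809, -0.588, 0.0, -0.0]
contact_force: [-0.0, 0.6, 0.5]
grip_width: 0.999
```

Request:
step_arm:
  steps:
    - [1,[0,0,-1.4],[0,0,0]]
    - [1,[0,0,0],[0,0,0]]
    - [-1,[0,0,0],[0,0,0]]
    - [-1,[0,0,0],[0,0,0]]
    - [-1,[0,0,0],[0,0,0]]
    - [-1,[0,0,0],[0,0,0]]
    - [-1,[0,0,0],[0,0,0]]
    - [-1,[0,0,0],[0,0,0]]

```text
t: 12.95
eef_pos: [0.6993, 0.0123, 0.0015]
tool_rot: [0.809, -0.588, -0.0, -0.0]
contact_force: [0.2, -0.5, 0.2]
grip_width: 0.399
```

Request:
step_arm:
  steps:
    - [-1,[0,0,0],[0,0,0]]
    - [-1,[0,0,0],[0,0,0]]
    - [-1,[0,0,0],[0,0,0]]

```text
t: 13.32
eef_pos: [0.6993, 0.0123, 0.0014]
tool_rot: [0.809, -0.588, -0.0, -0.0]
contact_force: [0.2, -0.2, 0.3]
grip_width: 0.268
```

Request:
step_arm:
  steps:
    - [-1,[0,0,2],[0,0,0]]
    - [-1,[0,0,4],[0,0,0]]
    - [-1,[0,0,5],[0,0,0]]
    - [-1,[0,0,4],[0,0,0]]
    - [-1,[-3.2,-3.7,0],[0,0,-0.1]]
    - [-1,[-3.2,-3.7,0],[0,0,-0.1]]
    - [-1,[-3.2,-3.7,0],[0,0,-0.1]]
    - [-1,[-3.2,-3.7,0],[0,0,-0.13]]
    - [-1,[-3.2,-3.7,0],[0,0,0]]
    - [-1,[-3.1,-3.7,0],[0,0,0]]

```text
t: 14.58
eef_pos: [0.5075, -0.2108, 0.153]
tool_rot: [-0.664, 0.747, -0.001, 0.001]
contact_force: [-0.1, -0.4, -0.6]
grip_width: 0.27
```

Request:
step_arm:
  steps:
    - [-1,[0,0,0],[0,0,0]]
    - [-1,[0,0,-4],[0,0,0]]
    - [-1,[0,0,-2],[0,0,0]]
    - [-1,[0,0,0],[0,0,0]]
    - [-1,[0,0,0],[0,0,0]]
    - [-1,[0,0,0],[0,0,0]]

```text
t: 15.32
eef_pos: [0.5092, -0.2097, 0.0927]
tool_rot: [-0.665, 0.747, -0.001, 0.001]
contact_force: [-0.4, 0.2, -0.1]
grip_width: 0.269
```

```bash
python3 look.py wrist w7.png
```

```text
15.325 [ 0.5092 -0.2097  0.0927] yaw -1.688 dq 0.004 grip 0.26875418746637647 [-0.4  0.2 -0.1] [ 0.25  0.36  0.03  1.99 -0.01  0.79 -1.4 ]
```

View pics/w7.png

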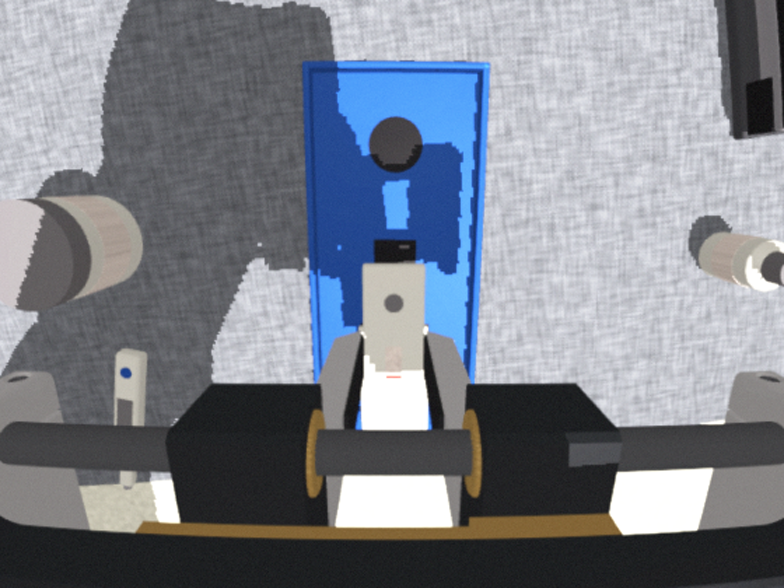

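```bash
python3 wq.py "[[396.5,144]]" .004; python3 wq.py "[[375,240],[416,240]]" .004;python3 wq.py "[[363,263],[425.5,263]]" .0975
```

```text
[[0.6041, -0.2219]] mean [ 0.6041 -0.2219  0.004 ]
delta cm [ 9.51 -1.22 -8.85] [ 0.50899314 -0.20974744  0.09248902]
[[0.5492, -0.2022], [0.5463, -0.2273]] mean [ 0.5478 -0.2148  0.004 ]
delta cm [ 3.88 -0.5  -8.85] [ 0.50899314 -0.20974744  0.09248902]
[[0.5509, -0.2014], [0.548, -0.2266]] mean [ 0.5495 -0.214   0.0975]
delta cm [ 4.05 -0.43  0.5 ] [ 0.50899314 -0.20974744  0.09248902]
```

Request:
step_arm:
  steps:
    - [-1,[-0.12,-0.03,-3],[0,0,0]]
    - [-1,[0,0,-3],[0,0,0]]
    - [-1,[0,0,-1.6],[0,0,0]]
    - [-1,[0,0,0],[0,0,0]]
    - [-1,[0,0,0],[0,0,0]]

```text
t: 16.0
eef_pos: [0.5078, -0.2102, 0.0164]
tool_rot: [-0.664, 0.747, -0.0, 0.0]
contact_force: [0.9, -0.2, 0.6]
grip_width: 0.273
```

Request:
step_arm:
  steps:
    - [-1,[0,0,-0.3],[0,0,0]]
    - [-1,[0,0,0],[0,0,0]]
    - [-1,[0,0,0],[0,0,0]]
    - [0,[0,0,0],[0,0,0]]
    - [0,[0,0,0],[0,0,0]]
    - [0,[0,0,0],[0,0,0]]
    - [0,[0,0,0],[0,0,0]]
    - [0,[0,0,0],[0,0,0]]

```text
t: 17.0
eef_pos: [0.5071, -0.21, 0.0124]
tool_rot: [-0.664, 0.747, 0.0, 0.0]
contact_force: [-0.0, -0.1, 0.9]
grip_width: 0.498
```

Request:
step_arm:
  steps:
    - [0,[0,0,2],[0,0,0]]
    - [0,[0,0,4],[0,0,0]]
    - [0,[0,0,5],[0,0,0]]
    - [0,[0,0,3],[0,0,0]]
    - [0,[0,0,0],[0,0,0]]
    - [0,[0,0,0],[0,0,0]]

```text
t: 17.75
eef_pos: [0.5068, -0.2099, 0.1519]
tool_rot: [-0.664, 0.747, 0.0, -0.0]
contact_force: [-0.2, -0.3, 0.3]
grip_width: 0.504
```

```bash
python3 look.py wrist w8.png; python3 look.py side sd1.png 230 100 380 200 5
```

```text
17.75 [ 0.5068 -0.2099  0.1519] yaw -1.688 dq 0.014 grip 0.5039575008928846 [-0.2 -0.3  0.3] [ 0.25  0.28  0.04  1.95 -0.01  0.92 -1.4 ]
17.8 [ 0.5066 -0.2098  0.1515] yaw -1.688 dq 0.009 grip 0.5020652904950004 [1.5 0.5 0.3] [ 0.25  0.28  0.04  1.95 -0.01  0.92 -1.4 ]
```

View pics/w8.png

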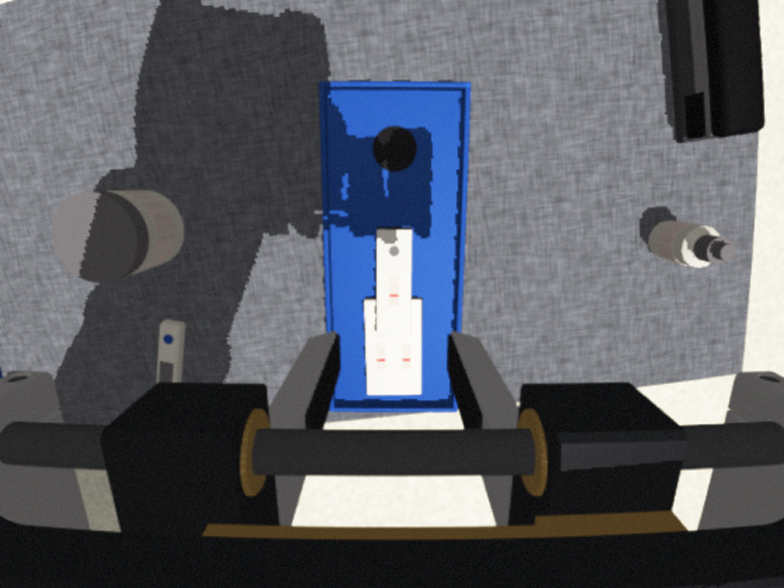

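View pics/sd1.png

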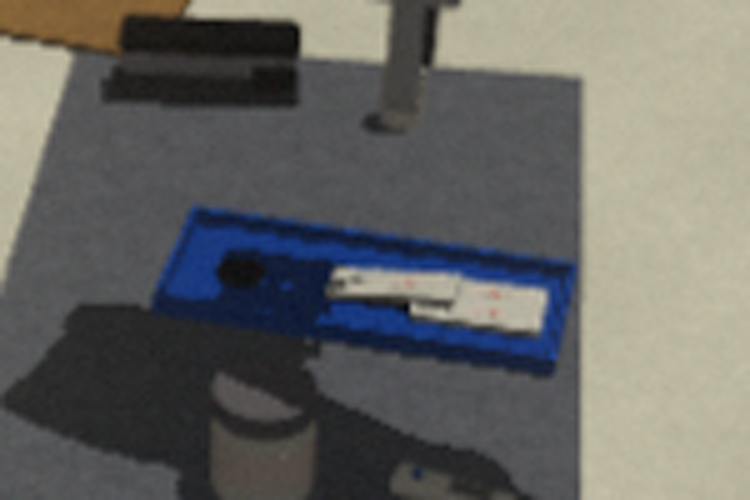

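Request:
step_arm:
  steps:
    - [1,[0.2,-5.4,0],[0,0,0]]
    - [1,[0.2,-5.4,0],[0,0,0]]
    - [1,[0.2,-5.4,0],[0,0,0]]
    - [1,[0.2,-5.1,0],[0,0,0]]
    - [1,[0,0,0],[0,0,0]]
    - [1,[0,0,0],[0,0,0]]
    - [1,[0,0,0],[0,0,0]]

```text
t: 18.73
eef_pos: [0.5155, -0.4215, 0.1521]
tool_rot: [-0.665, 0.747, 0.0, 0.0]
contact_force: [-0.4, 0.3, 0.2]
grip_width: 0.999
```

```bash
python3 look.py wrist w9.png; python3 look.py scene sc9.png 70 140 270 280 4
```

```text
18.725 [ 0.5155 -0.4215  0.1521] yaw -1.686 dq 0.007 grip 0.9987748172907679 [-0.4  0.3  0.2] [ 0.51  0.46  0.11  1.68 -0.06  1.   -1.05]
18.775 [ 0.5156 -0.4216  0.1523] yaw -1.686 dq 0.002 grip 1.0003553404183816 [ 0.4 -0.1 -0.2] [ 0.51  0.46  0.11  1.68 -0.06  1.   -1.05]
```

View pics/w9.png

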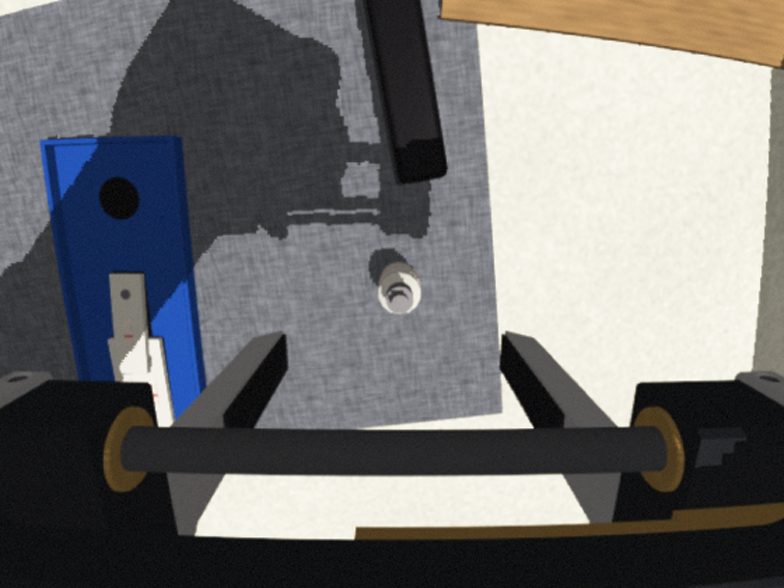

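View pics/sc9.png

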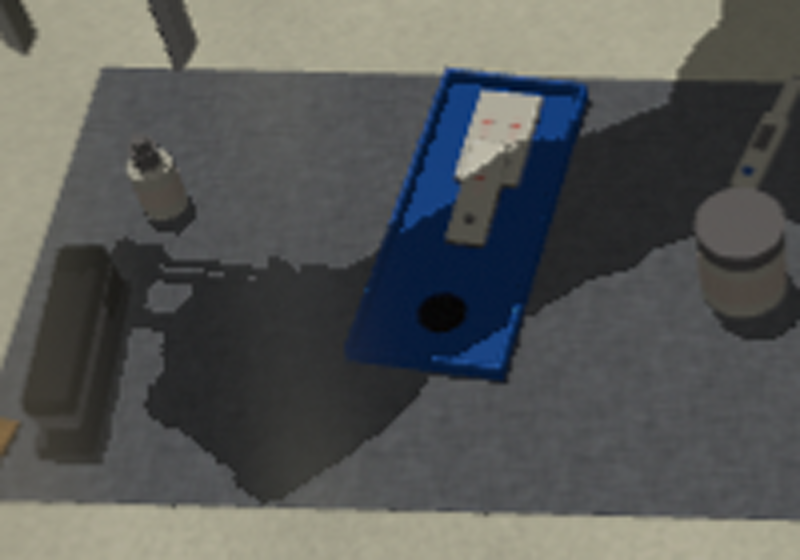

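```bash
python3 wq.py "[[399,292]]" .042; python3 wq.py "[[399.5,298]]" .068;python3 wq.py "[[400,182]]" .04
```

```text
[[0.5159, -0.4249]] mean [ 0.5159 -0.4249  0.042 ]
delta cm [  0.03  -0.3  -11.05] [ 0.51557134 -0.42187129  0.15250748]
[[0.5183, -0.4252]] mean [ 0.5183 -0.4252  0.068 ]
delta cm [ 0.27 -0.33 -8.45] [ 0.51557134 -0.42187129  0.15250748]
[[0.5888, -0.4338]] mean [ 0.5888 -0.4338  0.04  ]
delta cm [  7.32  -1.19 -11.25] [ 0.51557134 -0.42187129  0.15250748]
```

Clear of the stapler. Descending over the bottle to TCP z ≈ 0.012.

Request:
step_arm:
  steps:
    - [1,[0.1,-0.25,-3],[0,0,0]]
    - [1,[0,0,-4],[0,0,0]]
    - [1,[0,0,-4],[0,0,0]]
    - [1,[0,0,-3],[0,0,0]]
    - [1,[0,0,0],[0,0,0]]
    - [-1,[0,0,0],[0,0,0]]
    - [-1,[0,0,0],[0,0,0]]
    - [-1,[0,0,0],[0,0,0]]
    - [-1,[0,0,0],[0,0,0]]
    - [-1,[0,0,0],[0,0,0]]

```text
t: 20.08
eef_pos: [0.5162, -0.4255, 0.0127]
tool_rot: [-0.664, 0.747, -0.0, 0.0]
contact_force: [0.6, -0.6, -0.6]
grip_width: 0.502
```

Request:
step_arm:
  steps:
    - [-1,[0,0,0],[0,0,0]]
    - [-1,[0,0,0],[0,0,0]]
    - [-1,[0,0,0],[0,0,0]]
    - [-1,[0,0,0],[0,0,0]]

```text
t: 20.58
eef_pos: [0.5161, -0.4255, 0.0124]
tool_rot: [-0.664, 0.747, 0.0, 0.0]
contact_force: [-0.2, -0.4, -0.6]
grip_width: 0.309
```

Request:
step_arm:
  steps:
    - [-1,[0,0,2],[0,0,0]]
    - [-1,[0,0,4],[0,0,0]]
    - [-1,[0,0,4],[0,0,0]]
    - [-1,[2.2,5.1,0],[0,0,0]]
    - [-1,[2.2,5.1,0],[0,0,0]]
    - [-1,[2.2,5.1,0],[0,0,0]]
    - [-1,[2.2,5.1,0],[0,0,0]]
    - [-1,[0,0,0],[0,0,0]]
    - [-1,[0,0,0],[0,0,0]]
    - [-1,[0,0,0],[0,0,0]]

```text
t: 21.82
eef_pos: [0.6037, -0.2231, 0.1131]
tool_rot: [-0.664, 0.748, -0.0, -0.0]
contact_force: [-0.2, -0.1, -0.9]
grip_width: 0.311
```

```bash
python3 look.py wrist w10.png
```

```text
21.825 [ 0.6037 -0.2231  0.1131] yaw -1.69 dq 0.005 grip 0.3112635478100456 [-0.2 -0.1 -0.9] [ 0.2   0.47  0.07  1.76 -0.04  0.91 -1.4 ]
```

View pics/w10.png

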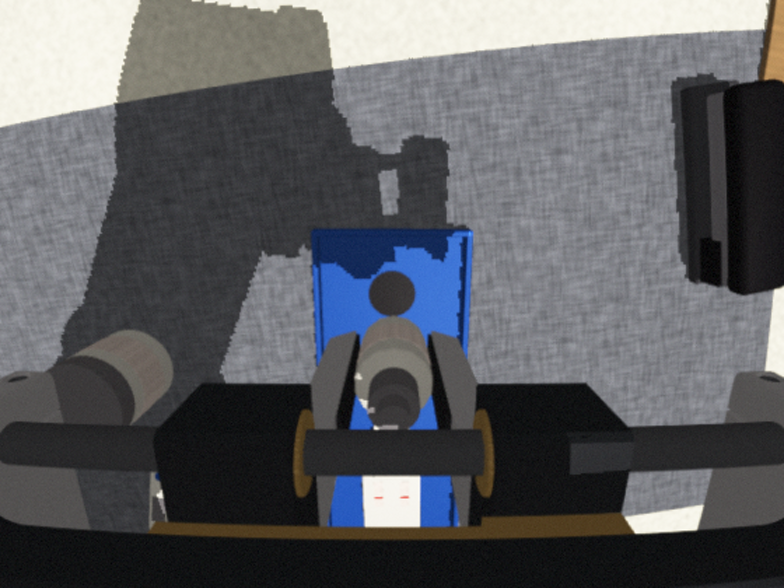

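```bash
python3 wq.py "[[392,293]]" .004; python3 wq.py "[[395,371]]" .143
```

```text
[[0.6042, -0.2213]] mean [ 0.6042 -0.2213  0.004 ]
delta cm [  0.05   0.17 -10.89] [ 0.60363527 -0.22297829  0.11285923]
[[0.608, -0.2232]] mean [ 0.608  -0.2232  0.143 ]
delta cm [ 0.44 -0.03  3.01] [ 0.60363527 -0.22297829  0.11285923]
```

Request:
step_arm:
  steps:
    - [-1,[0,0.15,-3],[0,0,0]]
    - [-1,[0,0,-3],[0,0,0]]
    - [-1,[0,0,-2.3],[0,0,0]]
    - [-1,[0,0,-0.8],[0,0,0]]
    - [-1,[0,0,0],[0,0,0]]
    - [-1,[0,0,0],[0,0,0]]

```text
t: 22.62
eef_pos: [0.6047, -0.2205, 0.0225]
tool_rot: [-0.664, 0.747, -0.001, 0.0]
contact_force: [0.5, 0.5, 0.2]
grip_width: 0.313
```

Request:
step_arm:
  steps:
    - [-1,[-0.05,-0.05,-0.3],[0,0,0]]
    - [-1,[0,0,-0.25],[0,0,0]]
    - [-1,[0,0,0],[0,0,0]]
    - [-1,[0,0,0],[0,0,0]]

```text
t: 23.12
eef_pos: [0.6038, -0.2207, 0.0164]
tool_rot: [-0.664, 0.747, -0.0, 0.0]
contact_force: [-1.2, 0.0, 4.8]
grip_width: 0.317
```

Contact with the floor (4.8 N); release.

Request:
step_arm:
  steps:
    - [0.1,[0,0,0],[0,0,0]]
    - [0.1,[0,0,0],[0,0,0]]
    - [0.1,[0,0,0],[0,0,0]]
    - [0.1,[0,0,0],[0,0,0]]
    - [0.1,[0,0,2],[0,0,0]]
    - [0.1,[0,0,4],[0,0,0]]
    - [0.1,[0,0,5],[0,0,0]]
    - [0.1,[0,0,3],[0,0,0]]
    - [1,[0,0,0],[0,0,0]]
    - [1,[0,0,0],[0,0,0]]

```text
t: 24.38
eef_pos: [0.6034, -0.2204, 0.1563]
tool_rot: [-0.664, 0.747, -0.0, 0.0]
contact_force: [0.0, 0.0, -0.1]
grip_width: 0.725
```

```bash
python3 look.py wrist w11.png
```

```text
24.375 [ 0.6034 -0.2204  0.1563] yaw -1.688 dq 0.019 grip 0.724780373293876 [ 0.   0.  -0.1] [ 0.19  0.42  0.07  1.73 -0.04  0.99 -1.41]
```

View pics/w11.png

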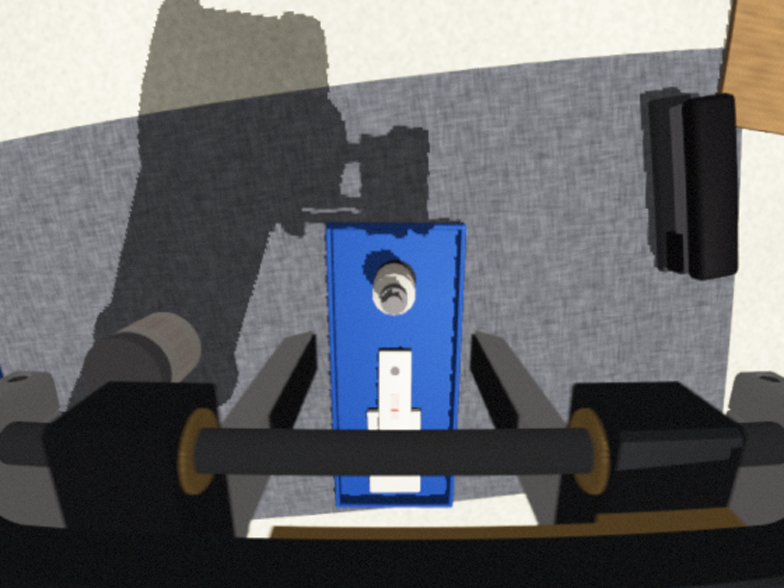

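Request:
step_arm:
  steps:
    - [1,[-0.8,5,0],[0,0,0]]
    - [1,[-0.8,5,0],[0,0,0]]
    - [1,[-0.8,5,0],[0,0,0]]
    - [1,[-0.8,4.5,0],[0,0,0]]
    - [1,[0,0,0],[0,0,0]]
    - [1,[0,0,0],[0,0,0]]
    - [1,[0,0,0],[0,0,0]]

```text
t: 25.3
eef_pos: [0.5716, -0.0269, 0.1556]
tool_rot: [-0.664, 0.748, 0.0, -0.0]
contact_force: [0.1, 0.2, 0.5]
grip_width: 1.002
```

```bash
python3 wq.py "[[394,289]]" .046; python3 look.py wrist w12.png
```

```text
[[0.5746, -0.0269]] mean [ 0.5746 -0.0269  0.046 ]
delta cm [  0.29   0.   -10.96] [ 0.57162933 -0.02689336  0.15560539]
25.3 [ 0.5716 -0.0269  0.1556] yaw -1.69 dq 0.003 grip 1.0021790466431222 [0.1 0.2 0.5] [-0.07  0.31  0.01  1.89 -0.    0.94 -1.75]
```

View pics/w12.png

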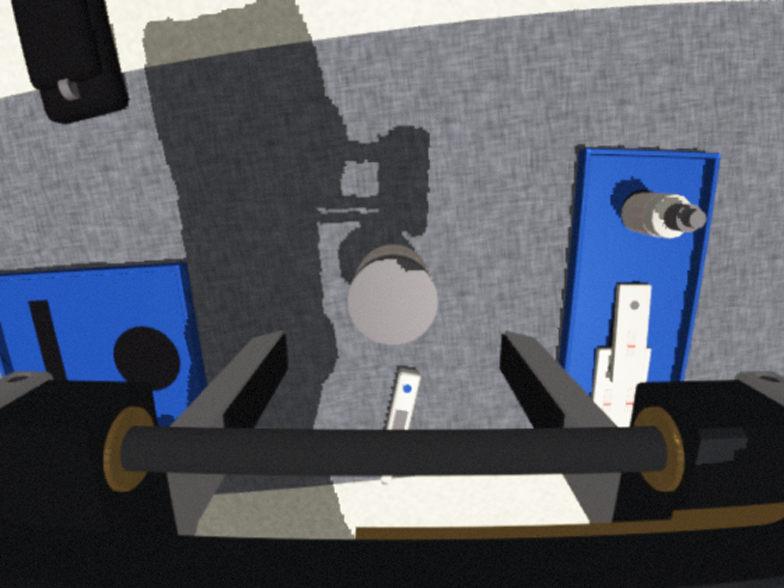

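```bash
python3 wq.py "[[393,301]]" .065; python3 wq.py "[[147,358]]" .004
```

```text
[[0.5712, -0.0257]] mean [ 0.5712 -0.0257  0.065 ]
delta cm [-0.04  0.11 -9.07] [ 0.57162732 -0.02680909  0.1556765 ]
[[0.5305, 0.1864]] mean [0.5305 0.1864 0.004 ]
delta cm [ -4.11  21.32 -15.17] [ 0.57162732 -0.02680909  0.1556765 ]
```

Descend to TCP z ≈ 0.032 and grip the jar.

Request:
step_arm:
  steps:
    - [1,[0,0.1,-4],[0,0,0]]
    - [1,[0,0,-4],[0,0,0]]
    - [1,[0,0,-3],[0,0,0]]
    - [1,[0,0,-1.4],[0,0,0]]
    - [1,[0,0,0],[0,0,0]]
    - [-1,[0,0,0],[0,0,0]]
    - [-1,[0,0,0],[0,0,0]]
    - [-1,[0,0,0],[0,0,0]]
    - [-1,[0,0,0],[0,0,0]]
    - [-1,[0,0,0],[0,0,0]]

```text
t: 26.6
eef_pos: [0.5718, -0.0246, 0.0323]
tool_rot: [-0.664, 0.747, -0.0, 0.0]
contact_force: [-1.2, -1.2, 6.2]
grip_width: 0.617
```

Request:
step_arm:
  steps:
    - [-1,[0,0,0],[0,0,0]]
    - [-1,[0,0,0],[0,0,0]]

```text
t: 26.85
eef_pos: [0.5719, -0.0246, 0.0324]
tool_rot: [-0.664, 0.747, -0.0, 0.0]
contact_force: [-1.8, -0.6, 6.4]
grip_width: 0.613
```

Request:
step_arm:
  steps:
    - [-1,[0,0,2],[0,0,0]]
    - [-1,[0,0,3],[0,0,0]]
    - [-1,[0,0,3],[0,0,0]]
    - [-1,[-1.1,5.3,0],[0,0,0]]
    - [-1,[-1,5.3,0],[0,0,0]]
    - [-1,[-1,5.3,0],[0,0,0]]
    - [-1,[-1,5.2,0],[0,0,0]]
    - [-1,[0,0,0],[0,0,0]]
    - [-1,[0,0,0],[0,0,0]]
    - [-1,[0,0,0],[0,0,0]]

```text
t: 28.1
eef_pos: [0.5309, 0.185, 0.1119]
tool_rot: [-0.664, 0.748, -0.0, -0.0]
contact_force: [-0.6, 1.2, -0.5]
grip_width: 0.613
```

```bash
python3 look.py wrist w13.png; python3 look.py side sd2.png 200 150 400 300 4
```

```text
28.1 [0.5309 0.185  0.1119] yaw -1.69 dq 0.005 grip 0.6130451553665804 [-0.6  1.2 -0.5] [-0.39  0.35 -0.07  1.94  0.03  0.85 -2.17]
28.15 [0.531  0.1851 0.1119] yaw -1.69 dq 0.005 grip 0.6121149368424417 [ 0.1 -0.3 -1.4] [-0.39  0.35 -0.07  1.94  0.03  0.85 -2.17]
```

View pics/w13.png

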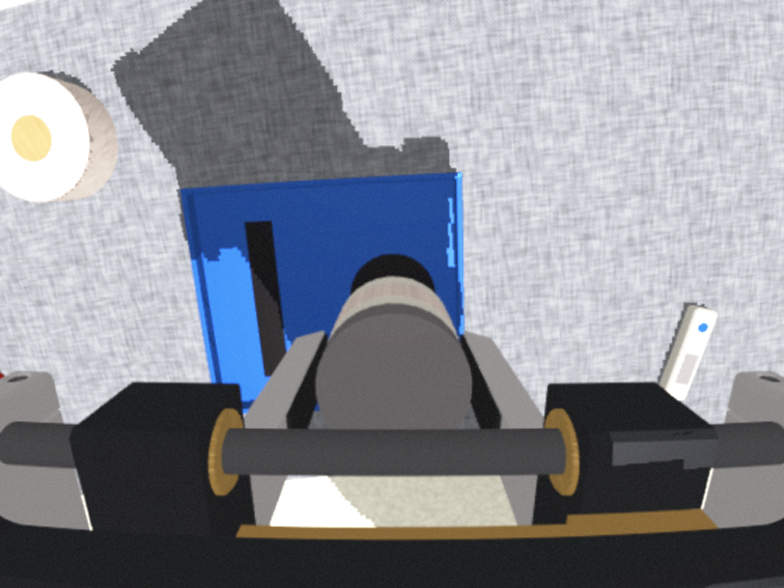

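View pics/sd2.png

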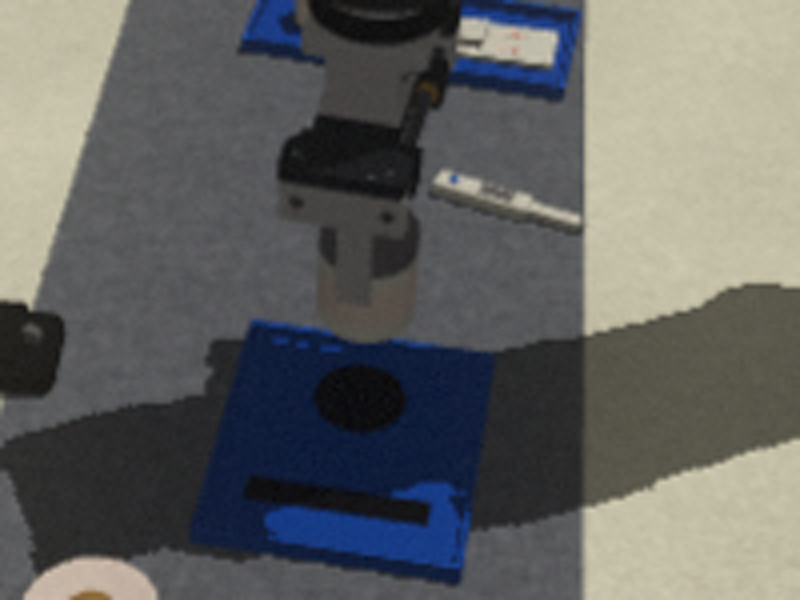

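```bash
python3 wq.py "[[246,222],[271,221],[286.5,375],[264,376]]" .004;  python3 wq.py "[[394,380]]" .145
python3 - <<'E'
from h import *
for a,b in [(360,398)]: print(pix2w("side",200+(a+.5)/4-.5,150+(b+.5)/4-.5,.004))
E
```

```text
[[0.5911, 0.277], [0.5897, 0.2603], [0.4804, 0.2696], [0.4815, 0.286]] mean [0.5357 0.2732 0.004 ]
yaw -0.083 [np.float64(0.11), np.float64(0.0168), np.float64(0.1096), np.float64(0.0165)]
delta cm [  0.47   8.8  -10.79] [0.53096664 0.18528616 0.11194546]
[[0.5332, 0.1857]] mean [0.5332 0.1857 0.145 ]
delta cm [0.22 0.04 3.31] [0.53096664 0.18528616 0.11194546]
[0.52969779 0.18281742 0.004     ]
```

Request:
step_arm:
  steps:
    - [-1,[-0.1,0.05,-3],[0,0,0]]
    - [-1,[0,0,-3],[0,0,0]]
    - [-1,[0,0,-1],[0,0,0]]
    - [-1,[0,0,0],[0,0,0]]
    - [-1,[0,0,-0.3],[0,0,0]]
    - [-1,[0,0,-0.25],[0,0,0]]
    - [-1,[0,0,0],[0,0,0]]
    - [-1,[0,0,0],[0,0,0]]

```text
t: 29.2
eef_pos: [0.5298, 0.1871, 0.0367]
tool_rot: [-0.664, 0.747, -0.0, 0.0]
contact_force: [-0.6, -0.4, -0.1]
grip_width: 0.612
```

Request:
step_arm:
  steps:
    - [-1,[0,0,-0.1],[0,0,0]]
    - [-1,[0,0,0],[0,0,0]]
    - [0.7,[0,0,0],[0,0,0]]
    - [0.7,[0,0,0],[0,0,0]]
    - [0.7,[0,0,0],[0,0,0]]
    - [0.7,[0,0,2],[0,0,0]]
    - [0.7,[0,0,3],[0,0,0]]
    - [0.7,[0,0,4],[0,0,0]]
    - [1,[0,0,3],[0,0,0]]
    - [1,[0,0,0],[0,0,0]]

```text
t: 30.45
eef_pos: [0.5308, 0.1874, 0.1577]
tool_rot: [-0.664, 0.747, -0.001, 0.002]
contact_force: [0.5, 0.7, -0.5]
grip_width: 0.992
```

Request:
step_arm:
  steps:
    - [1,[0,0,0],[0,0,0]]
    - [1,[0,0,0],[0,0,0]]

```text
t: 30.7
eef_pos: [0.5291, 0.1868, 0.1544]
tool_rot: [-0.664, 0.747, 0.0, -0.001]
contact_force: [-0.5, -0.0, 0.2]
grip_width: 1.0
```

```bash
python3 look.py wrist w14.png
```

```text
30.7 [0.5291 0.1868 0.1544] yaw -1.688 dq 0.003 grip 1.0001288210678572 [-0.5 -0.   0.2] [-0.39  0.3  -0.07  1.91  0.03  0.94 -2.17]
```

View pics/w14.png

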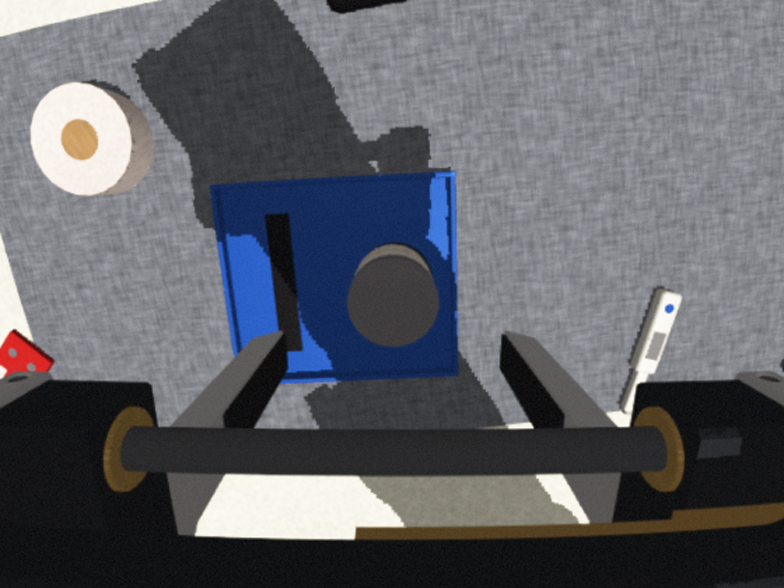

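```bash
python3 wq.py "[[393,300]]" .069; python3 wq.py "[[671,291]]" .011;python3 wq.py "[[627,410]]" .006
```

```text
[[0.5306, 0.1876]] mean [0.5306 0.1876 0.069 ]
delta cm [ 0.15  0.08 -8.55] [0.52914279 0.18679128 0.15446605]
[[0.4971, -0.029]] mean [ 0.4971 -0.029   0.011 ]
delta cm [ -3.21 -21.58 -14.35] [0.52914279 0.18679128 0.15446605]
[[0.3938, 0.0017]] mean [0.3938 0.0017 0.006 ]
delta cm [-13.54 -18.51 -14.85] [0.52914279 0.18679128 0.15446605]
```

Request:
step_arm:
  steps:
    - [1,[-1.8,-5.2,0],[0,0,-0.07]]
    - [1,[-1.8,-5.2,0],[0,0,-0.07]]
    - [1,[-1.8,-5.1,0],[0,0,-0.07]]
    - [1,[-1.8,-5.1,0],[0,0,0]]
    - [1,[0,0,-3],[0,0,0]]
    - [1,[0,0,-2],[0,0,0]]
    - [1,[0,0,0],[0,0,0]]
    - [1,[0,0,0],[0,0,0]]
    - [1,[0,0,0],[0,0,0]]

```text
t: 31.88
eef_pos: [0.4581, -0.0189, 0.1061]
tool_rot: [-0.583, 0.813, -0.0, 0.0]
contact_force: [0.2, 0.3, 0.4]
grip_width: 1.002
```

```bash
python3 look.py wrist w15.png
```

```text
31.875 [ 0.4581 -0.0189  0.1061] yaw -1.898 dq 0.003 grip 1.0022881568343947 [0.2 0.3 0.4] [-0.15  0.2   0.06  2.18 -0.02  0.76 -1.98]
```

View pics/w15.png

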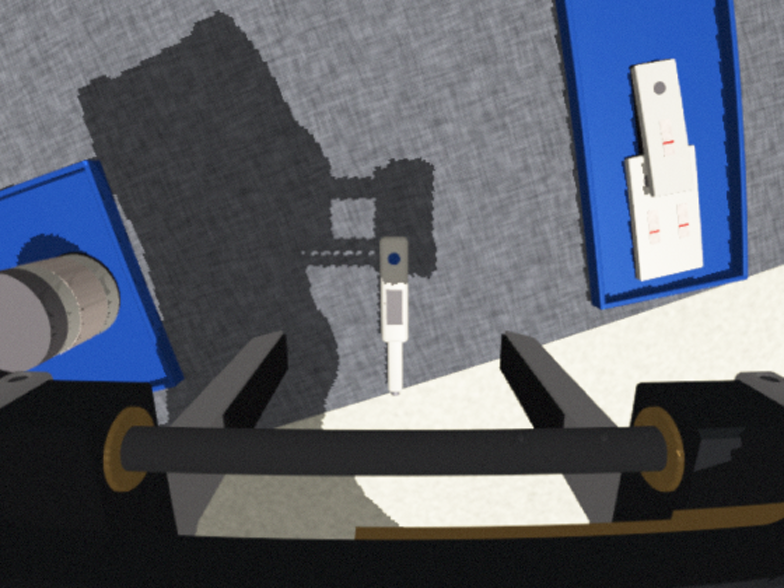

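```bash
python3 wq.py "[[394,237.5]]" .012;python3 wq.py "[[396,394]]" .005;python3 wq.py "[[395,341]]" .012
```

```text
[[0.496, -0.031]] mean [ 0.496 -0.031  0.012]
delta cm [ 3.79 -1.22 -9.41] [ 0.45810391 -0.01889071  0.10610847]
[[0.3901, 0.0033]] mean [0.3901 0.0033 0.005 ]
delta cm [ -6.8    2.22 -10.11] [ 0.45810391 -0.01889071  0.10610847]
[[0.4305, -0.0096]] mean [ 0.4305 -0.0096  0.012 ]
delta cm [-2.76  0.93 -9.41] [ 0.45810391 -0.01889071  0.10610847]
```

Request:
step_arm:
  steps:
    - [1,[0,0,-3],[0,0,0.01]]
    - [1,[0,0,-3],[0,0,0]]
    - [1,[0,0,-2.8],[0,0,0]]
    - [1,[0,0,-1],[0,0,0]]
    - [1,[0,0,0],[0,0,0]]
    - [1,[0,0,-0.4],[0,0,0]]
    - [-1,[0,0,0],[0,0,0]]
    - [-1,[0,0,0],[0,0,0]]
    - [-1,[0,0,0],[0,0,0]]
    - [-1,[0,0,0],[0,0,0]]

```text
t: 33.17
eef_pos: [0.4577, -0.019, 0.0036]
tool_rot: [-0.587, 0.81, -0.0, 0.0]
contact_force: [0.4, 0.4, -0.0]
grip_width: 0.612
```

Request:
step_arm:
  steps:
    - [-1,[0,0,0],[0,0,0]]
    - [-1,[0,0,0],[0,0,0]]
    - [-1,[0,0,0],[0,0,0]]
    - [-1,[0,0,0],[0,0,0]]
    - [-1,[0,0,0],[0,0,0]]
    - [-1,[0,0,0],[0,0,0]]
    - [-1,[0,0,0],[0,0,0]]

```text
t: 34.05
eef_pos: [0.4577, -0.019, 0.0035]
tool_rot: [-0.587, 0.81, -0.0, 0.0]
contact_force: [-0.1, -0.6, -1.3]
grip_width: 0.19
```

Request:
step_arm:
  steps:
    - [-1,[0,0,2],[0,0,0]]
    - [-1,[0,0,4],[0,0,0]]
    - [-1,[0,0,5],[0,0,0]]
    - [-1,[1.6,4.9,2],[0,0,0.06]]
    - [-1,[1.6,4.9,0],[0,0,0.06]]
    - [-1,[1.6,4.9,0],[0,0,0.06]]
    - [-1,[1.5,4.8,0],[0,0,0.06]]
    - [-1,[1.5,4.8,0],[0,0,0]]
    - [-1,[1.5,4.8,0],[0,0,0]]
    - [-1,[0,0,0],[0,0,0]]

```text
t: 35.3
eef_pos: [0.5503, 0.2762, 0.1329]
tool_rot: [-0.681, 0.732, 0.001, 0.0]
contact_force: [0.9, 0.5, -0.9]
grip_width: 0.186
```

Request:
step_arm:
  steps:
    - [-1,[0,0,-2],[0,0,0]]
    - [-1,[0,0,0],[0,0,0]]
    - [-1,[0,0,0],[0,0,0]]
    - [-1,[0,0,0],[0,0,0]]

```text
t: 35.8
eef_pos: [0.551, 0.2718, 0.1142]
tool_rot: [-0.679, 0.734, -0.0, 0.0]
contact_force: [-0.1, 0.1, -0.7]
grip_width: 0.19
```

```bash
python3 look.py wrist w16.png
```

```text
35.8 [0.551  0.2718 0.1142] yaw -1.648 dq 0.002 grip 0.18957262327665925 [-0.1  0.1 -0.7] [-0.49  0.42 -0.09  1.82  0.05  0.89 -2.25]
```

View pics/w16.png

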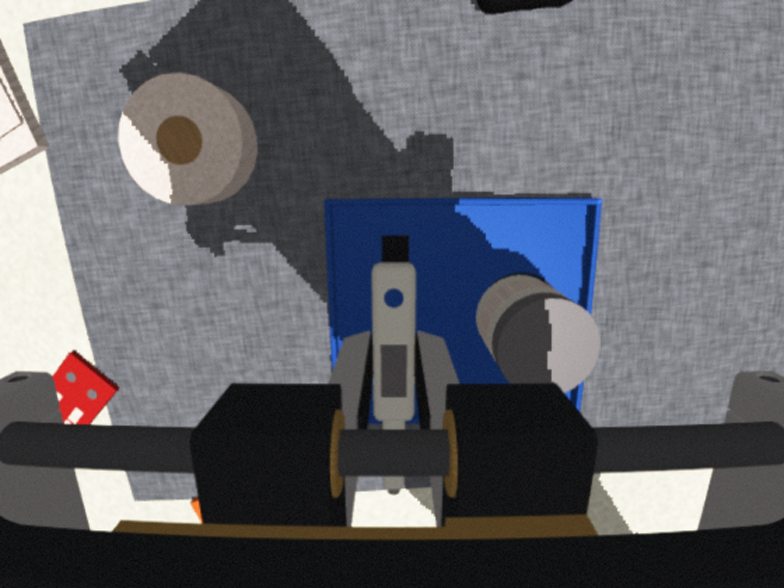

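```bash
python3 wq.py "[[395.5,236]]" .004;python3 wq.py "[[394,262]]" .121
```

```text
[[0.5899, 0.2683]] mean [0.5899 0.2683 0.004 ]
delta cm [  3.9   -0.36 -11.01] [0.55094164 0.27188935 0.11414868]
[[0.5923, 0.2693]] mean [0.5923 0.2693 0.121 ]
delta cm [ 4.14 -0.26  0.69] [0.55094164 0.27188935 0.11414868]
```

Request:
step_arm:
  steps:
    - [-1,[-0.15,-0.05,-3],[0,0,0]]
    - [-1,[0,0,-3],[0,0,0]]
    - [-1,[0,0,-3],[0,0,0]]
    - [-1,[0,0,-1.2],[0,0,0]]
    - [-1,[0,0,0],[0,0,0]]
    - [-1,[0,0,0],[0,0,0]]

```text
t: 36.6
eef_pos: [0.5498, 0.2719, 0.0127]
tool_rot: [-0.679, 0.734, -0.0, 0.001]
contact_force: [0.1, -0.1, -0.6]
grip_width: 0.186
```

Request:
step_arm:
  steps:
    - [-1,[0,0,-0.4],[0,0,0]]
    - [-1,[0,0,0],[0,0,0]]
    - [-1,[0,0,0],[0,0,0]]
    - [-0.2,[0,0,0],[0,0,0]]
    - [-0.2,[0,0,0],[0,0,0]]
    - [-0.2,[0,0,0],[0,0,0]]
    - [-0.2,[0,0,0],[0,0,0]]

```text
t: 37.48
eef_pos: [0.5491, 0.2715, 0.0075]
tool_rot: [-0.679, 0.734, 0.0, 0.0]
contact_force: [-0.5, 0.5, 0.5]
grip_width: 0.401
```

Request:
step_arm:
  steps:
    - [-0.2,[0,0,2],[0,0,0]]
    - [-0.2,[0,0,4],[0,0,0]]
    - [-0.2,[0,0,5],[0,0,0]]
    - [-0.2,[0,0,5],[0,0,0]]
    - [-0.2,[0,0,0],[0,0,0]]
    - [-0.2,[0,0,0],[0,0,0]]
    - [-0.2,[0,0,0],[0,0,0]]

```text
t: 38.35
eef_pos: [0.5486, 0.2712, 0.1667]
tool_rot: [-0.679, 0.734, 0.0, -0.001]
contact_force: [-0.9, 0.1, -0.6]
grip_width: 0.399
```

```bash
python3 look.py wrist w17.png;python3 look.py side sd3.png 180 90 380 330 2.5; python3 look.py scene sc17.png 70 140 450 300 2
```

```text
38.35 [0.5486 0.2712 0.1667] yaw -1.648 dq 0.009 grip 0.3994228282644747 [-0.9  0.1 -0.6] [-0.49  0.36 -0.09  1.78  0.04  1.   -2.25]
38.4 [0.5486 0.2712 0.1666] yaw -1.648 dq 0.003 grip 0.40216247708235026 [ 0.2 -0.3  0.4] [-0.49  0.36 -0.09  1.78  0.04  1.   -2.25]
38.45 [0.5487 0.2713 0.1666] yaw -1.648 dq 0.004 grip 0.40281571853525766 [-0.5 -0.9  0.3] [-0.49  0.36 -0.09  1.78  0.04  1.   -2.25]
```

View pics/w17.png

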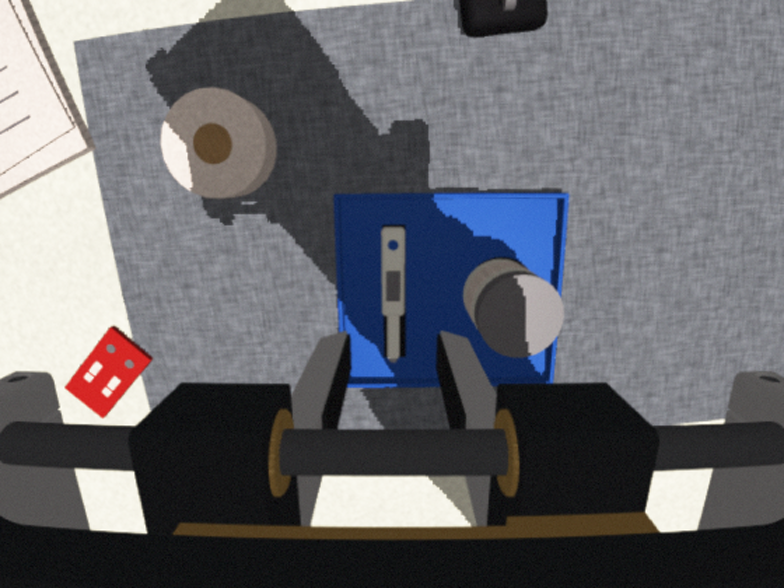

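View pics/sd3.png

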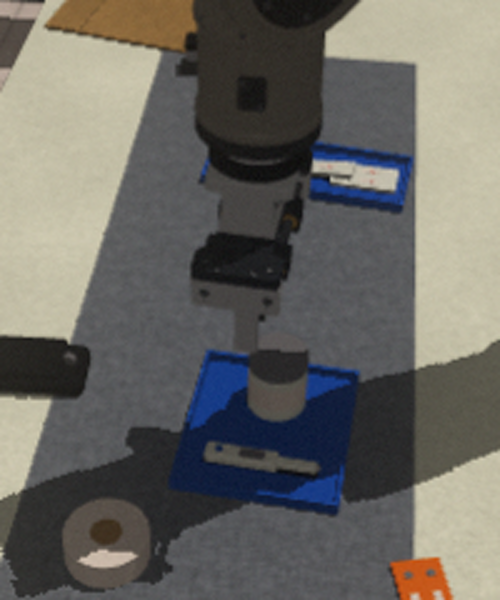

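View pics/sc17.png

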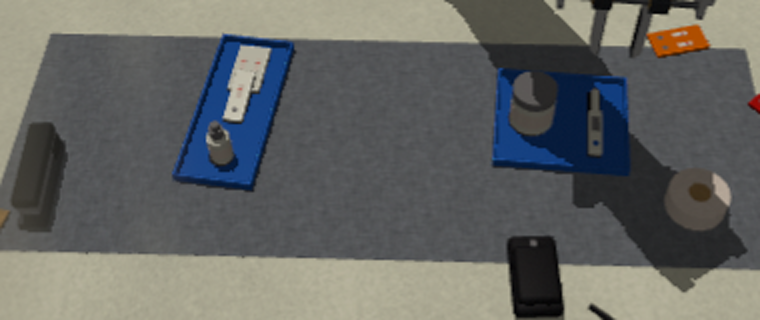

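```bash
python3 wq.py "[[393,227]]" .016;python3 wq.py "[[393,360]]" .009; python3 look.py scene sc18.png 140 145 230 235 6
```

```text
[[0.59, 0.2691]] mean [0.59   0.2691 0.016 ]
delta cm [  4.12  -0.22 -15.07] [0.54881058 0.27126795 0.16670142]
[[0.4799, 0.2776]] mean [0.4799 0.2776 0.009 ]
delta cm [ -6.89   0.63 -15.77] [0.54881058 0.27126795 0.16670142]
38.5 [0.5488 0.2713 0.1667] yaw -1.648 dq 0.003 grip 0.4029191663988169 [-0.1  0.7 -0.3] [-0.49  0.36 -0.09  1.78  0.04  1.   -2.25]
```

View pics/sc18.png

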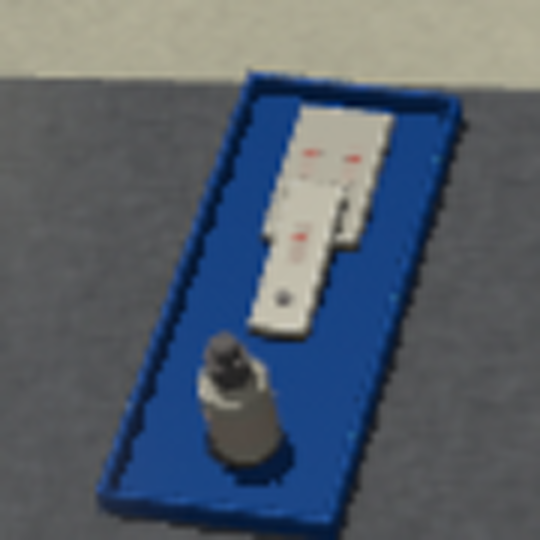

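```bash
python3 - <<'E'
from h import *
c=np.array([.5245,-.2118]);a=-.12;R=np.array([[np.cos(a),np.sin(a)],[-np.sin(a),np.cos(a)]])
def q(l,pts):
    W=np.array([pix2w("scene",140+(u+.5)/6-.5,145+(v+.5)/6-.5,z)[:2] for u,v,z in pts]); print(l,((W-c)@R.T).round(4).tolist(),"mean",(R@(W.mean(0)-c)).round(4))
q("wide",[(300,104,.01),(395,113,.01),(355,246,.01),(263,238,.01)])
q("narrow",[(250,328,.0105),(308,337,.0105),(285,178,.0165),(343,187,.0165)])
q("bottle bodytop",[(235,385,.046)]); q("tip",[(222,342,.07)])
E
```

```text
wide [[-0.1113, -0.0231], [-0.1126, 0.0227], [-0.0304, 0.0237], [-0.0287, -0.0191]] mean [-0.0708  0.0011]
narrow [[0.0232, -0.0111], [0.0243, 0.0158], [-0.0601, -0.016], [-0.0588, 0.0118]] mean [-0.0179  0.0001]
bottle bodytop [[0.0798, 0.0033]] mean [0.0798 0.0033]
tip [[0.0755, 0.0003]] mean [0.0755 0.0003]
```

All within tolerance, and the gripper is clear. Handing in.

```bash
python3 -c "
from bench import r
print(r.close_job())"
```

```text
the job is handed in; nothing more can be done
None
```

Both kits are made up and the job is handed in, at about 38.5 s of the 144 s allowed; no verdict was reported.

I laid the wide cassette, lapped the narrow one over it, then placed the bottle, the jar and the thermometer. No grasp slipped and nothing had to be redone.

My last checks from the cameras, each measured against its outline (the limit is 12 mm along each axis, 14 mm for the narrow cassette):

| Thing | Offset from its outline | Seen in the pictures |
|---|---|---|
| Wide cassette | about 1 mm in x and y | flat |
| Narrow cassette | about 2 mm in x | lapped over the end of the wide one; centres about 53 mm apart |
| Dropper bottle | 0 to 5 mm, depending on the view and the point measured | upright |
| Sample jar | under 2 mm | upright |
| Thermometer | about 1 mm, turned within 0.01 rad of the bar | flat |

- **Lean not measured:** I saw the narrow cassette leaning in the side picture but did not measure the angle. Its position suggests it is near the expected 0.11 rad.
- **Disagreements:** the scene and wrist cameras differed by 2 to 3 mm, within what the calibration allows. One early wrist picture was about 12 mm off because the arm was still moving, so I took it again and did not use the first.
- **Left alone:** nothing touched the stapler, label roll, mouse or the orange and red look-alikes. I judged this from the arm's path and the pictures, and did not measure their positions at the end.

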